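# Close a coolant coupler with its grooved plug

## Robot

A 6-joint arm with a two-finger parallel gripper is mounted at the origin on the work surface. World frame = base frame: x ahead of the robot, y to its left, z up, the work surface at z = 0. Lengths are in m, angles in rad, forces in N, time in s.
With the tool pointing down it reaches from about 0.35 to 0.875 m from the base axis. Payload 4.2 kg.
Tool frame: the origin (TCP) lies on the centre line of the jaws, within the pads' length; the fingertips stand ahead of it and the grasp point (between the pads) is the TCP (r.tip_reach is the x of the fingertips in the tool frame, in m); x points along the fingers, y is the direction in which the jaws open and shut, and the axes are right-handed (so a half turn about x gives the same grasp; the last joint's range is limited). The gripper opens to 87 mm and grips with 3 to 60 N. Pads are 19 mm wide; open, the fingers measure 117 mm over their backs; the gripper's body (75 mm by 190 mm) begins 51 mm behind the grasp point.
Start: joints at [-0.878, 0.385, 0.008, 0, -1.194, -0.259], TCP at [0.263, -0.567, 0.242] pointing down, gripper open.
Joint ranges: [-3.14, 3.14], [-1.21, 2.06], [-1.07, 1.41], [-3.16, 2.05], [-2.99, -0.16], [-3.1, 3.1]. Speed limits (rad/s): [2.79, 2.79, 3.14, 3.14, 3.14, 3.14].

## Interface

Orientations are given as a unit quaternion [x, y, z, w].
In Python, from station import telemetry, vision, job, r gives the robot as it stands. The module is installed in compiled form; this text tells all that it offers.
- The arm moves only by the shell command python3 -m pendant 'ROWS' [FORCE]. ROWS is JSON, a list of rows, each a list of 7 numbers: the shift along the tool's x, y, z in mm, then the turn, a rotation vector about the tool's x, y, z in degrees, then the opening, from -1 (shut) to 1 (fully open). In form: [[x, y, z, wx, wy, wz, fingers], ...]. A call has 1 to 10 rows; each row is the pose to reach, as a shift and turn from the pose commanded when the call began, along the tool's axes at that moment; what a row does not reach only later rows make up. A row lasts 1/8 s, in which the tool goes at most 62.5 mm and 10.7 degrees, less where a joint would pass 70% of its speed; a pose out of reach is approached as far as the arm can. A call with a gripper value outside its range is refused whole. The fingers move at their own pace and stop on an object; FORCE is the grip in N (left out, the last holds). Time passes only in rows, so rows that repeat a pose let the fingers close. It gives the time, the measured TCP pose, the force and the opening at its end, in the units of the state.
- telemetry.state(): the state, without advancing time (a new reading comes with each control period).
- vision.snapshot(name): name is "scene" or "top" or "wrist"; returns the picture (384x512x3 uint8, blue, green, red); there is no depth.
- vision.camera_model(name): a dict with "fx", "fy", "cx", "cy" (pixels), "xyz" and "attitude" of the camera in the world; the wrist camera has in their place "mount" (4x4, takes a point from camera to tool coordinates, whose origin is the TCP and whose axes are the tool frame's). Camera axes: x right, y down, z forward; pixel columns grow to the right and rows downward; lengths in m; the calibration is good to about 2 mm. A picture is of the moment at which its call begins: read the wrist's pose just before it. camera_model takes no time and is no camera call.
- job.hand_in(): hands the job in, once; it reports no verdict.
The state is a dict: "t": time; "q": joint angles; "qd": joint speeds; "tau": joint torques, N m; "ee_pos": TCP position; "tool_rot": TCP orientation; "contact_force": force on the tool from outside, world axes, zero at the start; "torque": the same for the moment, N m; "opening": opening from 0.0 (shut) to 1.0 (fully open).
Only numpy, scipy, OpenCV 4.12 (cv2) and the standard library are available. Lean on these libraries where they do the work, as an engineer would, in place of code of your own. Each camera call takes 0.05 s, during which the arm holds its last target.

## Task

The grooved closing plug lies on its side in the wooden saddle: stand it upright on the bench, groove end down, and let go of it, then take it again by its top and set it fully home, groove end down, in the mouth of the upright coupler while both cam arms are still out, without dropping it. Then swing both cam arms down together, not one after the other, until they lie flat against the coupler's sides and lock the plug in. Leave the wrench, the tin and the pipe offcut where they are.

Things in the scene. Friction and masses are not known exactly. Their poses are not given: they have to be found in the camera images.
- plug: Loose aluminium plug, 0.15-0.31 kg, stepped cylinder 60 mm long. Origin: centre of its nose (groove end); z runs from nose to top. Diameters along z: 36 mm from 0 to 13 (3 mm chamfered foot), groove 26 mm from 13 to 29, 36 mm from 29 to 36, grip 32 mm from 36 to 60. Starts level in the saddle, axis 34 mm above the bench, grip end roughly to the robot. Stood on its nose: origin at height 0.
- saddle: Fixed wooden V saddle under the lying plug: 36 mm long (its x), 64 mm wide, at most 29 mm high. Origin: centre of its underside. The plug lies along its x, nose at x = +16 mm, top at x = -44 mm; the plug beyond 34 mm from its nose overhangs freely. It and the coupler stand on opposite sides (left and right), either way round; place and yaw vary.
- coupler: Fixed aluminium cam-arm coupler, mouth up, on a 34 mm standpipe with a 90 mm round foot, 140 mm high. Origin: centre of the foot's underside; z up. Body 48 mm across, rim flared to 58 mm. Cam arms on its +y side (cam_left) and -y side (cam_right). Locked, their outer faces are 64 mm apart: two spread fingers from above can press both down, then pinch them home. Place and yaw vary.
- coupler_seat (a point): Centre of the flat seat inside the coupler on which the plug's nose comes to rest, 34 mm below the rim and 106 mm above the bench. Bore 39 mm across, flaring to about 49 mm over the top 6 mm. A plug that is home has its origin here, its z axis up, and its top 26 mm above the rim.
- coupler_rim (a point): Centre of the coupler's mouth, level with its rim, 140 mm above the bench.
- cam_left (a joint): Cam arm on the coupler's +y side, rad: 0 = hanging straight down flat against the body (locked), 1.57 = level outwards, 2.25 = fully raised; starts 1.45-2.1. Steel lever 14 mm wide, 8 mm thick, 66 mm long from the pivot. Stays where left (friction about 0.08 N m, 5 N at 15 mm out). Near 0 its lobe enters the plug's groove; if the plug is not home, the lobe hits the plug and stops.
- cam_right (a joint): Cam arm on the coupler's -y side; same shape, angle sense and friction as cam_left.
- cam_left_pivot (a point): Pivot of cam_left: 27 mm from the coupler's axis along its +y, 10 mm below the rim. The hinge axis is the coupler's x.
- cam_right_pivot (a point): Pivot of cam_right: 27 mm from the coupler's axis along its -y, 10 mm below the rim. The hinge axis is the coupler's x.
- cam_left_tip (a point): Free end of cam_left's lever, 66 mm from its pivot.
- cam_right_tip (a point): Free end of cam_right's lever, 66 mm from its pivot.
- wrench: Bystander: loose steel wrench 170 mm long lying beyond the work. Origin: centre of its underside; x along it.
- tin: Bystander: loose plain grey tin, 56 mm across, 85 mm high, standing. Origin: centre of its underside.
- offcut: Bystander: loose upright piece of steel pipe, 42 mm across, 55 mm high, open at both ends, no groove. Origin: centre of its underside.
There are look-alikes about, which are no part of the job. Leave any red or turquoise look-alike of the plug alone.

How it is judged:
On the way, in this order (a step that is already met when the one before it is completed fails the run):
1. the plug stands upright on the bench, groove end down, let go (angle between plug's own z axis and vertical below 0.1 rad and height (world z) of plug below 0.005 m and contact force between the fingers and plug below 0.1 N), for 0.2 s.
2. the plug is home in the coupler and let go, both cam arms still out (z of plug in the frame of coupler_seat between -0.003 and 0.003 m and horizontal distance between plug and coupler_seat below 0.004 m and angle between plug's own z axis and vertical below 0.1 rad and contact force between the fingers and plug below 0.1 N and value of joint each of cam_left, cam_right above 1 rad), for 0.2 s.
At the end, for the whole second after the job is handed in: The plug sits upright in the coupler, its nose within 3 mm of the seat in height, within 4 mm of its centre sideways and within 0.1 rad of vertical, at rest and let go, and both cam arms are within 0.2 rad of hanging straight down (z of plug in the frame of coupler_seat between -0.003 and 0.003 m and horizontal distance between plug and coupler_seat below 0.004 m and angle between plug's own z axis and vertical below 0.1 rad and contact force between the fingers and plug below 0.1 N and value of joint each of cam_left, cam_right below 0.2 rad and linear speed of plug below 0.02 m/s); the robot touches nothing.
It fails at once if one cam arm brought home (below 0.35 rad) while the other is still out (above 0.85 rad) ((value of joint cam_left below 0.35 rad and value of joint cam_right above 0.85 rad) or (value of joint cam_right below 0.35 rad and value of joint cam_left above 0.85 rad)).
It fails at once if the plug dropped (falling faster than 0.5 m/s, not held) (linear speed of plug above 0.5 m/s and contact force between the fingers and plug below 0.05 N).
It fails at once if wrench, tin or offcut moved by more than 30 mm (distance of any of wrench, tin, offcut from where it was at the start of the episode above 0.03 m).
It also fails if it takes over 67 s, if anything falls off the work surface, if the arm or the gripper's body presses on something with over 40 N, if the wrist force passes 120 N, or if a joint passes its speed limit or range.

## Working session

There is one attempt and no reset: what is moved stays moved. The work goes in short steps, Python scripts to look and compute and a shell command to move; the robot and the scene stay as the last step left them, time stands still between calls to the robot, and variables do not carry over. Pictures are saved under pics/ and viewed, and the job is handed in when it is done.

```bash
mkdir -p pics; ls; python3 - <<'E'
from station import telemetry, vision, job, r
import cv2, numpy as np
s=telemetry.state(); print(s); print(r.tip_reach)
for n in ["scene","top","wrist"]:
    print(n, vision.camera_model(n))
    cv2.imwrite(f"pics/{n}0.png", vision.snapshot(n))
E
```

```text
pics
{'t': 0.0, 'q': array([-8.78396545e-01,  3.85590373e-01,  6.58372434e-03, -4.88634107e-04,
       -1.19399711e+00, -2.58579598e-01]), 'qd': array([-1.88410754e-05, -2.01642726e-06, -7.54061326e-04,  7.67043759e-04,
       -1.00401825e-03, -3.40069722e-04]), 'tau': array([-1.62549539e-03, -3.90665352e+01,  1.87401026e+01,  4.21983764e+00,
        1.09158049e-02, -1.80742099e-04]), 'ee_pos': array([ 0.26247124, -0.56658143,  0.24042421]), 'tool_rot': array([-0.15134896,  0.69076501,  0.1528837 ,  0.69033599]), 'contact_force': array([ 0.27058188, -0.02837672, -0.06931827]), 'torque': array([-0.02554924,  0.03961102, -0.04306185]), 'opening': 1.0010318797400497}
0.019
scene {'fx': 426.8662577832578, 'fy': 426.8662577832578, 'cx': 252.1111851268748, 'cy': 192.34337749658022, 'xyz': array([1.32481036, 0.08707452, 0.78077945]), 'attitude': array([ 0.61865107,  0.67716755, -0.29867481, -0.26364431])}
top {'fx': 440.58564985912665, 'fy': 440.58564985912665, 'cx': 250.2576665109674, 'cy': 193.7877321336729, 'xyz': array([ 0.37562443, -0.0165862 ,  1.31119228]), 'attitude': array([ 0.74168095, -0.66304772,  0.06597403, -0.07697087])}
wrist {'fx': 301.4529797661047, 'fy': 301.4529797661047, 'cx': 257.56535504359874, 'cy': 190.64758899368314, 'mount': array([[ 1.69371148e-04, -2.64007577e-01,  9.64520591e-01,
        -1.42932003e-01],
       [ 9.99999676e-01,  8.03603842e-04,  4.43602862e-05,
        -5.05299650e-04],
       [-7.86803905e-04,  9.64520271e-01,  2.64007627e-01,
        -7.25106693e-02],
       [ 0.00000000e+00,  0.00000000e+00,  0.00000000e+00,
         1.00000000e+00]])}
```

View pics/scene0.png

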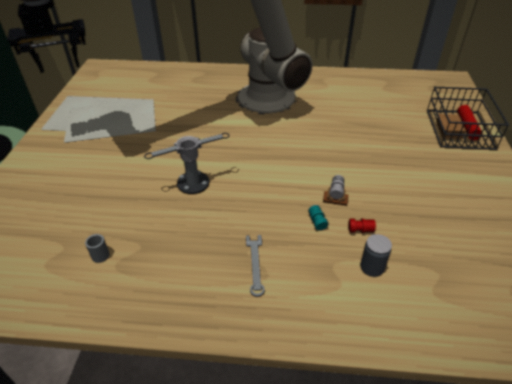

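View pics/top0.png

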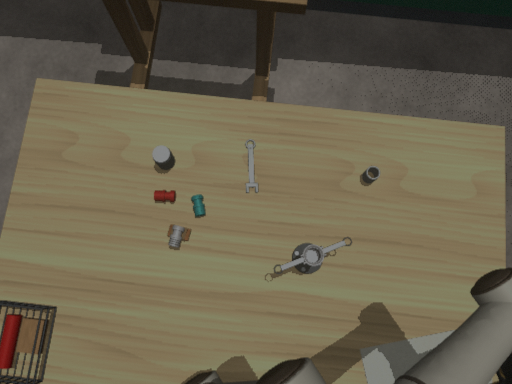

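View pics/wrist0.png

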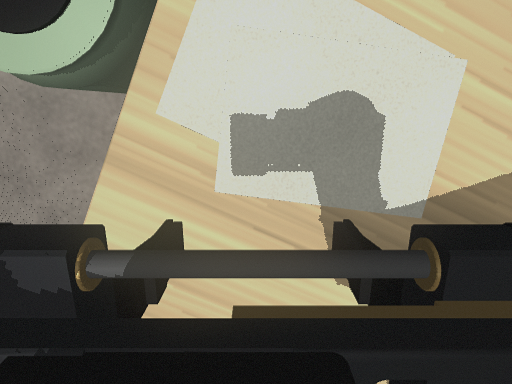

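The plug could be any of these, by scene pixel: grey piece in the saddle (337,190), turquoise (318,217), red (362,226), red in the basket (469,121), or the grey pipe (98,248). The grey one in the wooden saddle fits the description, so I'll check it in an enlarged crop.

```bash
python3 - <<'E'
import cv2, numpy as np
s=cv2.imread("pics/scene0.png"); t=cv2.imread("pics/top0.png")
R=lambda im,x,y,w,h,k: cv2.resize(im[y:y+h,x:x+w],(w*k,h*k),interpolation=cv2.INTER_CUBIC)
a=R(s,300,160,80,50,8); cv2.imwrite("pics/c1.png",a)
cv2.imwrite("pics/c2.png",R(t,150,215,60,45,10))
cv2.imwrite("pics/c3.png",R(t,260,225,100,65,8))
E
```

```text
(no output)
```

View pics/c1.png

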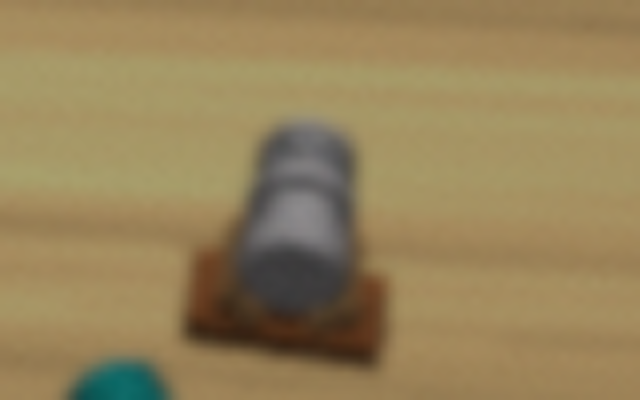

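View pics/c2.png

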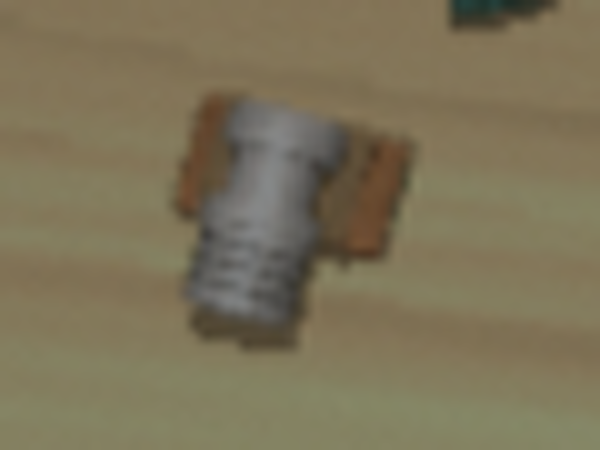

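View pics/c3.png

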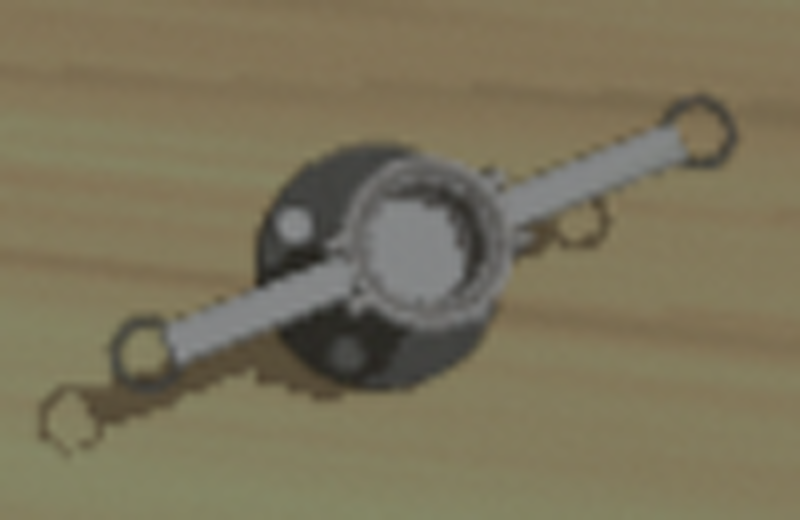

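```bash
cat > h.py <<'E'
import numpy as np
from scipy.spatial.transform import Rotation as Ro
from station import vision, telemetry
def cam(n, st=None):
    m=vision.camera_model(n)
    K=np.array([[m['fx'],0,m['cx']],[0,m['fy'],m['cy']],[0,0,1]])
    if n=='wrist':
        st=st or telemetry.state(); T=np.eye(4); T[:3,:3]=Ro.from_quat(st['tool_rot']).as_matrix(); T[:3,3]=st['ee_pos']
        W=T@m['mount']; return K,W[:3,:3],W[:3,3]
    return K,Ro.from_quat(m['attitude']).as_matrix(),np.array(m['xyz'])
def bp(c,u,v,z):
    K,R,p=c; d=R@np.linalg.solve(K,[u,v,1]); return p+d*(z-p[2])/d[2]
def pj(c,X):
    K,R,p=c; q=K@(R.T@(np.array(X)-p)); return q[:2]/q[2]
def tri(c1,a,c2,b):
    A=[];y=[]
    for c,uv in((c1,a),(c2,b)):
        K,R,p=c; d=R@np.linalg.solve(K,[*uv,1]); d/=np.linalg.norm(d); P=np.eye(3)-np.outer(d,d); A.append(P); y.append(P@p)
    A=np.vstack(A); y=np.hstack(y); return np.linalg.lstsq(A,y,rcond=None)[0]
E
python3 - <<'E'
from h import *
t=cam('top'); s=cam('scene')
f=lambda x,y,x0,y0,k:(x0+(x+.5)/k-.5,y0+(y+.5)/k-.5)
for nm,p,z in [('nose',(287,125),.034),('grip',(245,300),.034)]:
    print(nm,bp(t,*f(*p,150,215,10),z))
c=lambda p:f(*p,260,225,8)
print('rim',bp(t,*c((431,240)),.140)); print('foot',bp(t,*c((380,266)),0.01))
print('arm tips ends', bp(t,*c((672,143)),.15), bp(t,*c((190,343)),.15))
print('seat',bp(t,*c((415,247)),.106))
for nm,px in [('offcut',(371,175)),('tin',(165,160)),('wrench',(251,165))]: print(nm,bp(t,*px,0.03))
print('scene nose', bp(s,300+297/8,160+275/8,.034), 'offscene rim',bp(s,188,145,.14))
print(bp(s,338,178,.034),'tin',bp(s,376,255,.04))
E
```

```text
nose [0.51457367 0.21582218 0.034     ]
grip [0.46282367 0.22053532 0.034     ]
rim [ 0.47059861 -0.16861467  0.14      ]
foot [ 0.46964477 -0.16774979  0.01      ]
arm tips ends [ 0.51017846 -0.24332807  0.15      ] [ 0.42789965 -0.09228153  0.15      ]
seat [ 0.47040013 -0.1678355   0.106     ]
offcut [ 0.73433685 -0.3342364   0.03      ]
tin [0.71203182 0.2858028  0.03      ]
wrench [0.7252971  0.02601272 0.03      ]
scene nose [0.51960916 0.21744318 0.034     ] offscene rim [ 0.48305685 -0.16299068  0.14      ]
[0.45574092 0.22284299 0.034     ] tin [0.71378498 0.29136804 0.04      ]
```

```bash
python3 - <<'E'
from h import *
s=telemetry.state(); R=Ro.from_quat(s['tool_rot']).as_matrix(); print(R.round(3))
# target A: tool straight down above plug, tool y along perpendicular to plug axis
pos=np.array([.43,.22,.25])
for yaw in (-5,175):
    h=np.deg2rad(yaw); zt=np.array([np.cos(h),np.sin(h),0]); xt=np.array([0,0,-1.]); yt=np.cross(zt,xt)
    T=np.c_[xt,yt,zt]; rv=Ro.from_matrix(R.T@T).as_rotvec(degrees=True)
    print(yaw,'shift',(R.T@(pos-s['ee_pos'])*1000).round(1),'turn',rv.round(1))
E
```

```text
[[-0.001 -0.42   0.907]
 [ 0.001  0.907  0.42 ]
 [-1.     0.002 -0.   ]]
-5 shift [ -8.3 643.6 482.6] turn [29.8 -0.  -0.1]
175 shift [ -8.3 643.6 482.6] turn [-1.502e+02  1.000e-01 -0.000e+00]
```

```bash
python3 -m pendant '[[-40,320,240,15,0,0,1],[-40,320,240,15,0,0,1],[-40,320,240,15,0,0,1],[-40,320,240,15,0,0,1],[-40,644,483,30,0,0,1],[-40,644,483,30,0,0,1],[-40,644,483,30,0,0,1],[-40,644,483,30,0,0,1],[-40,644,483,30,0,0,1],[-40,644,483,30,0,0,1]]'
```

```text
t: 1.4
ee_pos: [0.3902, 0.0336, 0.2767]
tool_rot: [0.032, 0.706, -0.031, 0.707]
contact_force: [1.4, 0.2, 1.3]
opening: 1.001
```

```bash
python3 -m pendant '[[0,0,0,0,0,0,1]]'; python3 - <<'E'
from h import *; import cv2
s=telemetry.state(); print(s['q'],s['ee_pos'],Ro.from_quat(s['tool_rot']).as_matrix().round(3)); cv2.imwrite('pics/w1.png',vision.snapshot('wrist'))
E
```

```text
t: 1.52
ee_pos: [0.391, 0.035, 0.2764]
tool_rot: [0.029, 0.706, -0.029, 0.707]
contact_force: [-0.9, -0.1, -0.2]
opening: 0.999
[ 5.08480662e-01 -5.59478639e-02 -4.46842228e-01 -1.73424410e-04
 -1.17937673e+00 -2.16182936e+00] [0.39095135 0.03501034 0.27641621] [[ 0.     0.083  0.997]
 [ 0.     0.997 -0.083]
 [-1.     0.     0.   ]]
```

View pics/w1.png

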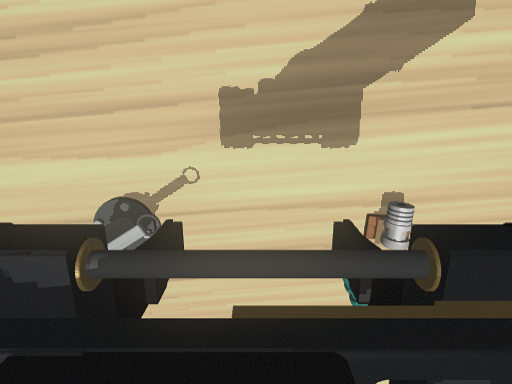

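```bash
python3 -m pendant '[[0,60,-10,0,0,0,1],[0,120,-10,0,0,0,1],[0,180,-10,0,0,0,1],[0,180,-10,0,0,0,1],[0,180,-10,0,0,0,1]]'; python3 - <<'E'
from h import *; import cv2
s=telemetry.state(); print(s['q'],s['ee_pos'],Ro.from_quat(s['tool_rot']).as_matrix().round(3)); cv2.imwrite('pics/w2.png',vision.snapshot('wrist'))
E
```

```text
t: 2.2
ee_pos: [0.3965, 0.2102, 0.2759]
tool_rot: [0.032, 0.707, -0.033, 0.706]
contact_force: [-0.5, -0.3, -0.3]
opening: 0.997
[ 8.51500215e-01  5.34004375e-02 -3.39077664e-01 -1.84894273e-04
 -1.18005007e+00 -2.51358280e+00] [0.3964802  0.210227   0.27587614] [[-0.001  0.091  0.996]
 [-0.001  0.996 -0.091]
 [-1.    -0.001 -0.001]]
```

View pics/w2.png

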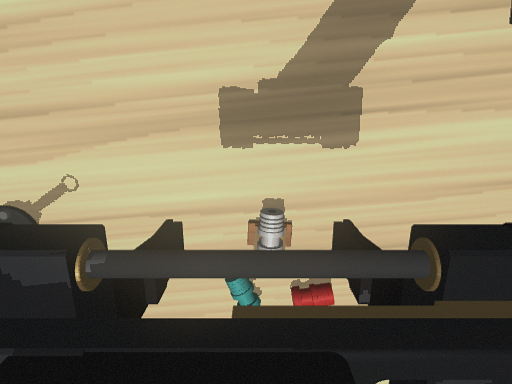

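```bash
cat > log.txt <<'E'
-0.878396545 0.385590373 0.00658372434 -1.19399711 0.26247124 -0.56658143 0.24042421
0.508480662 -0.0559478639 -0.446842228 -1.17937673 0.39095135 0.03501034 0.27641621
0.851500215 0.0534004375 -0.339077664 -1.18005007 0.3964802 0.210227 0.27587614
E
python3 - <<'E'
import numpy as np
D=np.loadtxt('log.txt')
d=[np.hypot(*r[4:6])*np.sin(r[0]-np.arctan2(r[5],r[4])) for r in D]; print('lat',d)
A=[];y=[]
for r in D:
    rho=np.sqrt(r[4]**2+r[5]**2-np.mean(d)**2); q2,q3=r[1],r[2]; ph=q2-q3
    A+= [[np.sin(q2),np.cos(ph),1,0],[np.cos(q2),-np.sin(ph),0,1]]; y+=[rho,r[6]]
A=np.array(A);x,res,rk,sv=np.linalg.lstsq(A,np.array(y),rcond=None); print('a b e h-L',x,res,rk,sv, A@x-y)
E
```

```text
lat [np.float64(0.15966937155815478), np.float64(0.15975392046532794), np.float64(0.1597508539061969)]
a b e h-L [ 0.56340741  0.41382449  0.00722876 -0.12846224] [1.30745693e-07] 4 [2.59528635 2.28272471 0.23152588 0.0072387 ] [-6.40536891e-05  3.94952741e-05 -2.15127281e-04 -2.61210997e-05
  2.79180970e-04 -1.33741744e-05]
```

```bash
python3 -m pendant '[[0,10,-62,0,0,0,1],[0,10,-62,0,0,0,1],[0,10,-62,0,0,0,1]]'; python3 - <<'E'
from h import *; import cv2
s=telemetry.state(); np.save('s3.npy',s,allow_pickle=True);print(s['q'],s['ee_pos'],Ro.from_quat(s['tool_rot']).as_matrix().round(3)); im=vision.snapshot('wrist');cv2.imwrite('pics/w3.png',im)
cv2.imwrite('pics/w3c.png',cv2.resize(im[180:300,190:340],None,fx=5,fy=5,interpolation=cv2.INTER_CUBIC))
E
```

```text
t: 2.62
ee_pos: [0.336, 0.2263, 0.2769]
tool_rot: [0.032, 0.706, -0.032, 0.707]
contact_force: [1.0, 0.2, 0.0]
opening: 0.998
[ 9.98312103e-01 -3.20426531e-02 -4.23440007e-01  3.51405768e-04
 -1.17802826e+00 -2.65993610e+00] [0.33603919 0.22625459 0.27689176] [[ 0.001  0.091  0.996]
 [ 0.001  0.996 -0.091]
 [-1.     0.001  0.001]]
```

View pics/w3c.png

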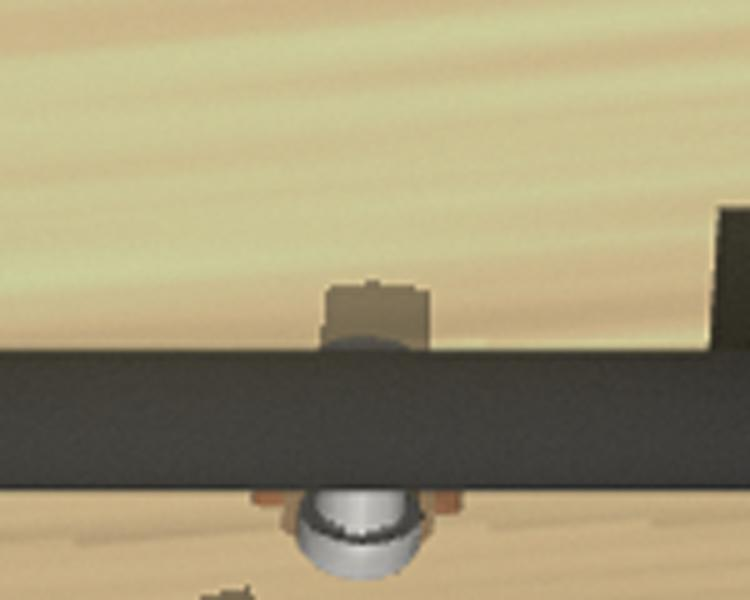

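```bash
python3 -m pendant '[[0,-12,60,0,0,0,1],[0,-12,120,0,0,0,1],[0,-12,120,0,0,0,1],[0,-12,120,0,0,0,1]]'; python3 - <<'E'
from h import *; import cv2
s=telemetry.state(); np.save('s3.npy',s,allow_pickle=True);print(s['q'],s['ee_pos'],Ro.from_quat(s['tool_rot']).as_matrix().round(3)); im=vision.snapshot('wrist');cv2.imwrite('pics/w3.png',im)
cv2.imwrite('pics/w3c.png',cv2.resize(im[140:260,190:340],None,fx=5,fy=5,interpolation=cv2.INTER_CUBIC))
E
```

```text
t: 3.18
ee_pos: [0.4547, 0.2033, 0.2756]
tool_rot: [0.032, 0.707, -0.033, 0.706]
contact_force: [-0.2, 0.2, -0.5]
opening: 0.999
[ 7.46852312e-01  1.43385839e-01 -2.37085503e-01 -1.88755852e-04
 -1.19220554e+00 -2.41028602e+00] [0.45474924 0.20328425 0.27557455] [[-0.001  0.093  0.996]
 [-0.001  0.996 -0.093]
 [-1.    -0.001 -0.001]]
```

View pics/w3c.png

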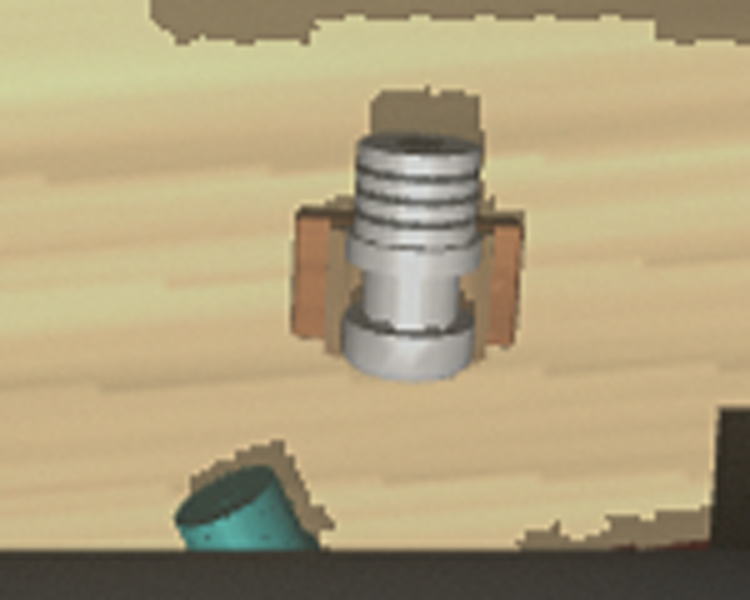

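```bash
python3 - <<'E'
from h import *
s=np.load('s3.npy',allow_pickle=True).item(); c=cam('wrist',s)
f=lambda x,y:(190+(x+.5)/5-.5,140+(y+.5)/5-.5)
P={k:bp(c,*f(*v),.034) for k,v in dict(tl=(357,152),tr=(483,152),gl=(343,322),gr=(474,322),gl2=(348,240),gr2=(481,240)).items()}
for k in P: print(k,P[k].round(4))
T=(P['tl']+P['tr'])/2; N=(P['gl']+P['gr'])/2; print('widths',np.linalg.norm(P['tl']-P['tr']),np.linalg.norm(P['gl']-P['gr']))
d=T-N; print('top',T,'z13',N,'len(47)',np.linalg.norm(d),'nose heading deg',np.degrees(np.arctan2(-d[1],-d[0])))
# saddle top corners at 29
for p in [(297,212),(293,336),(523,215),(515,346)]: print(bp(c,*f(*p),.029).round(4))
print('cam',c[2])
E
```

```text
tl [0.46   0.2063 0.034 ]
tr [0.463  0.2388 0.034 ]
gl [0.5058 0.1984 0.034 ]
gr [0.509  0.2334 0.034 ]
gl2 [0.4833 0.2018 0.034 ]
gr2 [0.4865 0.2367 0.034 ]
widths 0.03270605371151468 0.03506248239604648
top [0.4615066  0.22256315 0.034     ] z13 [0.50738875 0.21589277 0.034     ] len(47) 0.04636448765668193 nose heading deg -8.271752122566225
[0.4757 0.1889 0.029 ]
[0.5101 0.1844 0.029 ]
[0.482  0.2487 0.029 ]
[0.5185 0.2443 0.029 ]
cam [0.38298637 0.20964209 0.41860592]
```

```bash
cat > rel.py <<'E'
from h import *
def tool(alpha,head):  # pitch below horizontal, heading of forward axis; camera side up
    h=np.deg2rad(head); a=np.deg2rad(alpha); f=np.array([np.cos(h),np.sin(h),0]); u=np.array([0,0,1.])
    xt=np.cos(a)*f-np.sin(a)*u; zt=np.sin(a)*f+np.cos(a)*u   # at a=90 zt=f
    # camera on -z: want at a=90 zt=f ; pitched forward a<90 zt = sin a f + cos a u
    zt=np.sin(a)*f+np.cos(a)*u
    return np.c_[xt,np.cross(zt,xt),zt]
def rel(pos,T,cmd=None):
    s=telemetry.state(); p,R=(s['ee_pos'],Ro.from_quat(s['tool_rot']).as_matrix()) if cmd is None else cmd
    print('shift',(R.T@(np.array(pos)-p)*1000).round(1),'turn',Ro.from_matrix(R.T@T).as_rotvec(degrees=True).round(1))
def report():
    s=telemetry.state(); R=Ro.from_quat(s['tool_rot']).as_matrix()
    print('t',round(s['t'],2),'q',s['q'].round(3),'p',s['ee_pos'].round(4),'xt',R[:,0].round(3),'yt',R[:,1].round(3),'zt',R[:,2].round(3),'F',s['contact_force'].round(1),'op',round(s['opening'],3))
E
python3 - <<'E'
from rel import *
h=np.deg2rad(-7);g=np.array([.4615,.2226,.034])+.003*np.array([np.cos(h),np.sin(h),0]); print(g)
T=tool(45,-7)
rel(g-.16*T[:,0],T); rel(g,T)
E
```

```text
[0.46447764 0.22223439 0.034     ]
shift [ 129.    23.  -104.5] turn [  1.7 -45.   -0.7]
shift [242.   19.6   8.7] turn [  1.7 -45.   -0.7]
```

```bash
python3 -m pendant '[[60,12,-50,1,-20,0,1],[129,23,-105,1.7,-45,-0.7,1],[129,23,-105,1.7,-45,-0.7,1],[129,23,-105,1.7,-45,-0.7,1],[129,23,-105,1.7,-45,-0.7,1],[129,23,-105,1.7,-45,-0.7,1],[129,23,-105,1.7,-45,-0.7,1]]'; python3 -c "
from rel import *
report()
import cv2; cv2.imwrite('pics/s4.png',vision.snapshot('scene'))"
```

```text
t: 4.1
ee_pos: [0.4279, 0.1506, 0.2831]
tool_rot: [-0.0, 0.474, -0.008, 0.881]
contact_force: [0.3, -0.4, -0.9]
opening: 1.0
t 4.1 q [ 0.874 -0.181 -0.911  0.833 -0.624 -3.096] p [0.4279 0.1506 0.2831] xt [ 0.551 -0.014 -0.834] yt [ 0.014  1.    -0.008] zt [ 0.834 -0.007  0.551] F [ 0.3 -0.4 -0.9] op 1.0
```

View pics/s4.png

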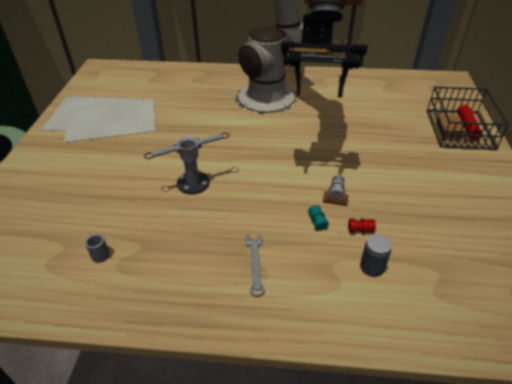

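```bash
cat > kin.py <<'E'
from rel import *
def fk(q,L,l1,a,b,e,hL,l0=None):
    # l1: lateral offset before wrist; in-wrist lateral .1597-l1 taken after q4,q5 (along pitch axis)
    q1,q2,q3,q4,q5,q6=q
    Rz=Ro.from_euler('z',q1)
    ph=q2-q3
    F=Ro.from_euler('y',ph)*Ro.from_euler('x',q4*S4)*Ro.from_euler('y',-q5)*Ro.from_euler('x',q6*S6+O6)
    W=np.array([a*np.sin(q2)+b*np.cos(ph)+e, -l1, hL+L+a*np.cos(q2)-b*np.sin(ph)])
    w=(Ro.from_euler('y',ph)*Ro.from_euler('x',q4*S4)*Ro.from_euler('y',-q5)).apply([L,-(.1597-l1),0])
    return Rz.apply(W+w),(Rz*F).as_matrix()
S4=1;S6=1;O6=0
E
python3 - <<'E'
import kin; from kin import *
s=telemetry.state(); R=Ro.from_quat(s['tool_rot']).as_matrix()
ab=(.5634,.4138,.0072,-.1285)
s3=np.load('s3.npy',allow_pickle=True).item()
for S4 in(1,-1):
  for S6 in (1,-1):
    kin.S4=S4;kin.S6=S6;kin.O6=0
    A=fk(s3['q'],.3,.16,*ab)[1]; O=Ro.from_matrix(A.T@Ro.from_quat(s3['tool_rot']).as_matrix()).as_rotvec()
    kin.O6=O[0]; p,Rp=fk(s['q'],.3,.16,*ab); print(S4,S6,'O',O,'rot err',np.degrees(np.linalg.norm(Ro.from_matrix(R.T@Rp).as_rotvec())))
E
```

```text
1 1 O [-3.03327001e+00  3.76735597e-04 -3.76735597e-04] rot err 51.59277504101123
1 -1 O [-1.57065678e+00  3.89039963e-04 -2.10643160e-05] rot err 95.6067160619516
-1 1 O [-3.03340959e+00  2.24438016e-17  1.62519041e-16] rot err 78.61025273601047
-1 -1 O [-1.57079633e+00 -2.24396059e-16  3.25110444e-16] rot err 2.6667735479675925e-14
```

```bash
sed -i 's/^S4=1;S6=1;O6=0/S4=-1;S6=-1;O6=-np.pi\/2/' kin.py; python3 - <<'E'
from kin import *
from scipy.optimize import least_squares
s=telemetry.state(); s3=np.load('s3.npy',allow_pickle=True).item()
D=[(s['q'],s['ee_pos']),(s3['q'],s3['ee_pos'])]
for r in np.loadtxt('log.txt'): D.append(([r[0],r[1],r[2],0,r[3],0],r[4:7]))
f=lambda x: np.hstack([fk(q,*x)[0]-p for q,p in D])
o=least_squares(f,[.3,.16,.5634,.4138,.0072,-.1285]); print(o.x.round(4),abs(o.fun).max())
np.save('kp.npy',o.x)
E
```

```text
[ 2.875e-01  1.000e-04  5.649e-01  4.213e-01  4.000e-04 -1.271e-01] 7.795434116181221e-05
```

```bash
cat >> kin.py <<'E'
try: KP=np.load('kp.npy')
except Exception: KP=None
LO=np.array([-3.14,-1.21,-1.07,-3.16,-2.99,-3.1]);HI=np.array([3.14,2.06,1.41,2.05,-.16,3.1])
from scipy.optimize import least_squares
def ik(pos,T,q0=None,n=30,seed=0):
    rng=np.random.default_rng(seed); sols=[]
    def f(q):
        p,R=fk(q,*KP); return np.hstack([(p-pos)*5,Ro.from_matrix(R.T@T).as_rotvec()])
    for i in range(n if q0 is None else 1):
        x0=np.clip(q0,LO+1e-3,HI-1e-3) if q0 is not None else rng.uniform(np.maximum(LO,[-1.5,-.8,-1,-3.1,-2.5,-3]),np.minimum(HI,[2,1.5,1.3,2,-.2,3]))
        o=least_squares(f,x0,bounds=(LO+.01,HI-.01))
        if np.linalg.norm(o.fun)<2e-3 and not any(np.linalg.norm(o.x-s)<.05 for s in sols): sols.append(o.x)
    return sols
def flip(T): return T@np.diag([1,-1,-1.])
E
python3 - <<'E'
from kin import *
g=np.array([.4645,.2222,.034])
np.set_printoptions(suppress=True,linewidth=200)
for al in (35,45,55,65):
    T=tool(al,-7)
    for nm,TT in (('n',T),('flip',flip(T))):
        for d in (0,.1):
            for s in ik(g-d*TT[:,0],TT): print(al,nm,d,s.round(2))
E
```

```text
65 n 0.1 [ 0.79  0.15 -1.04  1.28 -0.36  2.58]
65 flip 0.1 [ 0.79  0.15 -1.04  1.28 -0.36 -0.56]
```

```bash
cat > srch.py <<'E'
from kin import *
np.set_printoptions(suppress=True,linewidth=200)
h=np.deg2rad(-7); n=np.array([np.cos(h),np.sin(h),0]); u=np.array([0,0,1.]); s=np.cross(u,n) # left
def Tg(al,psi):
    a,p=np.deg2rad([al,psi]); d=-(np.cos(p)*u+np.sin(p)*s) # down tilted: positive psi => tool body leans left
    xt=np.cos(a)*n+np.sin(a)*d; zt=np.sin(a)*n-np.cos(a)*d
    return np.c_[xt,np.cross(zt,xt),zt]
g=np.array([.4645,.2222,.034])
E
python3 - <<'E'
from srch import *
for al in (40,50,60,70,80,90):
  for psi in (-40,-20,0,20,40):
    T=Tg(al,psi)
    for d in (0,.1):
      S=ik(g-d*T[:,0],T,n=25)+ik(g-d*T[:,0],flip(T),n=25)
      print(al,psi,d,[list(x.round(2)) for x in S])
E
```

```text
40 -40 0 []
40 -40 0.1 []
40 -20 0 []
40 -20 0.1 []
40 0 0 []
40 0 0.1 []
40 20 0 []
40 20 0.1 []
40 40 0 [[np.float64(0.92), np.float64(0.64), np.float64(-1.04), np.float64(1.67), np.float64(-1.06), np.float64(2.27)], [np.float64(0.92), np.float64(0.64), np.float64(-1.04), np.float64(1.67), np.float64(-1.06), np.float64(-0.87)]]
40 40 0.1 [[np.float64(1.25), np.float64(0.55), np.float64(-1.0), np.float64(1.26), np.float64(-1.06), np.float64(2.43)], [np.float64(1.25), np.float64(0.55), np.float64(-1.0), np.float64(1.26), np.float64(-1.06), np.float64(-0.72)]]
50 -40 0 [[np.float64(-0.08), np.float64(0.59), np.float64(-0.89), np.float64(-2.48), np.float64(-0.87), np.float64(0.58)], [np.float64(-0.08), np.float64(0.59), np.float64(-0.89), np.float64(-2.48), np.float64(-0.87), np.float64(-2.56)]]
50 -40 0.1 [[np.float64(-0.17), np.float64(0.29), np.float64(-0.95), np.float64(-2.21), np.float64(-0.71), np.float64(0.32)], [np.float64(-0.17), np.float64(0.29), np.float64(-0.95), np.float64(-2.21), np.float64(-0.71), np.float64(-2.82)]]
50 -20 0 [[np.float64(0.06), np.float64(0.47), np.floa
[... 8302 characters left out ...]
]]
90 20 0.1 [[np.float64(0.9), np.float64(0.46), np.float64(-0.31), np.float64(0.2), np.float64(-1.11), np.float64(-2.71)], [np.float64(0.9), np.float64(0.46), np.float64(-0.31), np.float64(0.2), np.float64(-1.11), np.float64(0.43)]]
90 40 0 [[np.float64(0.93), np.float64(0.69), np.float64(-0.37), np.float64(0.35), np.float64(-1.17), np.float64(-2.88)], [np.float64(0.93), np.float64(0.69), np.float64(-0.37), np.float64(0.35), np.float64(-1.17), np.float64(0.27)]]
90 40 0.1 [[np.float64(0.98), np.float64(0.65), np.float64(-0.17), np.float64(0.3), np.float64(-1.4), np.float64(-2.83)], [np.float64(0.98), np.float64(0.65), np.float64(-0.17), np.float64(0.3), np.float64(-1.4), np.float64(0.31)]]
```

```bash
cat >> srch.py <<'E'
def Wz(q):
    L,l1,a,b,e,hL=KP; return hL+L+a*np.cos(q[1])-b*np.sin(q[1]-q[2])
def Tf(al,om):
    T=Tg(al,0); Q=np.array([-u,s,n]).T@np.array([n,s,u])  # n->-u, u->n
    return Ro.from_euler('z',om,degrees=True).as_matrix()@Q@T
E
python3 - <<'E'
from srch import *
print(Tf(60,0).round(2))
for al in (60,70,80):
  for P in ((.5,.1),(.45,.3),(.6,.0)):
   for om in range(-180,180,30):
    T=Tf(al,om); pos=np.array([*P,.057])
    for nm,TT in(('n',T),('f',flip(T))):
      for q in ik(pos,TT,n=6):
        if Wz(q)>.06: print(al,P,om,nm,q.round(2),'Wz',Wz(q).round(3))
E
```

```text
[[-0.86  0.12  0.5 ]
 [ 0.11  0.99 -0.06]
 [-0.5   0.   -0.87]]
60 (0.5, 0.1) -150 n [-0.39  0.57 -0.85 -2.28 -0.94 -1.7 ] Wz 0.219
60 (0.5, 0.1) -150 f [-0.39  0.57 -0.85 -2.28 -0.94  1.44] Wz 0.219
60 (0.5, 0.1) -120 n [-0.28  0.54 -0.51 -1.59 -0.94 -2.19] Wz 0.281
60 (0.5, 0.1) -120 f [-0.28  0.54 -0.51 -1.59 -0.94  0.95] Wz 0.281
60 (0.5, 0.1) -90 n [-0.18  0.63 -0.25 -1.18 -1.21 -2.32] Wz 0.295
60 (0.5, 0.1) -90 f [-0.18  0.63 -0.25 -1.18 -1.21  0.82] Wz 0.295
60 (0.5, 0.1) -60 n [-0.05  0.74 -0.01 -0.9  -1.51 -2.29] Wz 0.292
60 (0.5, 0.1) -60 f [-0.05  0.74 -0.01 -0.9  -1.51  0.85] Wz 0.292
60 (0.5, 0.1) -30 n [ 0.11  0.84  0.16 -0.65 -1.75 -2.15] Wz 0.276
60 (0.5, 0.1) -30 f [ 0.11  0.84  0.16 -0.65 -1.75  0.99] Wz 0.276
60 (0.5, 0.1) 0 n [ 0.29  0.9   0.23 -0.37 -1.88 -1.91] Wz 0.246
60 (0.5, 0.1) 0 f [ 0.29  0.9   0.23 -0.37 -1.88  1.24] Wz 0.246
60 (0.5, 0.1) 30 n [ 0.48  0.91  0.13 -0.07 -1.83 -1.63] Wz 0.208
60 (0.5, 0.1) 30 f [ 0.48  0.91  0.13 -0.07 -1.83  1.52] Wz 0.208
60 (0.5, 0.1) 60 n [ 0.65  0.86 -0.11  0.24 -1.63 -1.42] Wz 0.18
60 (0.5, 0.1) 60 f [ 0.65  0.86 -0.
[... 10038 characters left out ...]
  1.13  0.66 -0.79 -2.29 -2.27] Wz 0.208
80 (0.6, 0.0) -30 f [-0.07  1.13  0.66 -0.79 -2.29  0.87] Wz 0.208
80 (0.6, 0.0) 0 n [ 0.13  1.21  0.71 -0.38 -2.42 -1.91] Wz 0.159
80 (0.6, 0.0) 0 f [ 0.13  1.21  0.71 -0.38 -2.42  1.23] Wz 0.159
80 (0.6, 0.0) 30 n [ 0.31  1.19  0.47  0.11 -2.24 -1.48] Wz 0.093
80 (0.6, 0.0) 30 f [ 0.31  1.19  0.47  0.11 -2.24  1.66] Wz 0.093
80 (0.6, 0.0) 60 n [ 0.46  1.09  0.09  0.48 -1.9  -1.31] Wz 0.067
80 (0.6, 0.0) 60 f [ 0.46  1.09  0.09  0.48 -1.9   1.83] Wz 0.067
80 (0.6, 0.0) 90 n [ 0.57  0.96 -0.36  0.86 -1.56 -1.38] Wz 0.077
80 (0.6, 0.0) 90 f [ 0.57  0.96 -0.36  0.86 -1.56  1.77] Wz 0.077
80 (0.6, 0.0) 120 n [ 0.52  0.84 -0.79  1.46 -1.39 -1.63] Wz 0.117
```

```bash
cat >> srch.py <<'E'
def path(qs,A,B,N=20):
    p0,T0=A;p1,T1=B; rv=Ro.from_matrix(T0.T@T1).as_rotvec(); q=qs; out=[]
    for i in range(1,N+1):
        t=i/N; S=ik(p0+(p1-p0)*t,T0@Ro.from_rotvec(rv*t).as_matrix(),q0=q)
        if not S: return None,t,q
        q=S[0]; out.append(q)
    out=np.array(out); return out,np.abs(np.diff(out,axis=0)).max(),q
E
python3 - <<'E'
from srch import *
for al in (82,85,90):
    T=Tg(al,0); gz=.0485
    gg=np.array([.4615,.2226,.034])+(.060-gz)*n
    S=[q for q in ik(gg,T,n=20) if q[5]<0]
    for q in S:
        print(al,'grasp',gg.round(4),q.round(2))
        up=gg+[0,0,.12]
        o,j,q1=path(q,(gg,T),(up,T))
        print(' lift',o is not None,j)
        if o is None: continue
        for om in (-45,-30,-15,0):
            Tn=Tf(al,om)
            for P in ((.48,.08),(.46,.10),(.52,.08)):
                hi=np.array([*P,.17])
                o,j,q2=path(q1,(up,T),(hi,Tn))
                if o is None: print(om,P,'fail',j,q2.round(2)); continue
                o2,j2,q3=path(q2,(hi,Tn),(np.array([*P,gz]),Tn))
                print(om,P,'ok',round(j,2),o2 is not None,j2, q3.round(2),'Wz',Wz(q3).round(3))
E
```

```text
82 grasp [0.4729 0.2212 0.034 ] [ 0.8   0.43 -0.68  0.29 -0.4  -2.76]
 lift True 0.018413747271967096
-45 (0.48, 0.08) ok 0.1 True 0.009747708172909042 [-0.07  0.97  0.15 -0.91 -1.93 -2.15] Wz 0.175
-45 (0.46, 0.1) ok 0.1 True 0.010059423839638981 [-0.04  0.95  0.09 -0.92 -1.89 -2.12] Wz 0.172
-45 (0.52, 0.08) ok 0.1 True 0.009317502347477191 [-0.07  1.    0.27 -0.93 -1.98 -2.22] Wz 0.184
-30 (0.48, 0.08) ok 0.1 True 0.009272978150318911 [ 0.03  1.01  0.24 -0.77 -2.05 -2.1 ] Wz 0.169
-30 (0.46, 0.1) ok 0.1 True 0.009529528240909468 [ 0.06  0.99  0.18 -0.79 -2.   -2.09] Wz 0.167
-30 (0.52, 0.08) ok 0.1 True 0.009120825649067577 [ 0.03  1.05  0.37 -0.8  -2.11 -2.17] Wz 0.178
-15 (0.48, 0.08) ok 0.1 True 0.008954479906723822 [ 0.14  1.04  0.29 -0.62 -2.13 -2.02] Wz 0.157
-15 (0.46, 0.1) ok 0.09 True 0.009170167020696285 [ 0.17  1.02  0.24 -0.64 -2.09 -2.01] Wz 0.156
-15 (0.52, 0.08) ok 0.1 True 0.008590947792810333 [ 0.13  1.09  0.43 -0.65 -2.21 -2.07] Wz 0.165
0 (0.48, 0.08) ok 0.1 True 0.008978896048044582 [ 0.25  1.07  0.3  -0.45 -2.17 -1.89] Wz 0.138
0 (0.46, 0.1) ok 0.1 True 0.0090
[... 1981 characters left out ...]
4 -2.11 -2.1 ] Wz 0.128
-30 (0.52, 0.08) ok 0.08 True 0.009958003599281007 [ 0.01  1.11  0.41 -0.88 -2.22 -2.2 ] Wz 0.142
-15 (0.48, 0.08) ok 0.09 True 0.009223053310377205 [ 0.13  1.1   0.33 -0.68 -2.24 -2.04] Wz 0.12
-15 (0.46, 0.1) ok 0.09 True 0.009418042893012402 [ 0.16  1.08  0.27 -0.69 -2.2  -2.03] Wz 0.119
-15 (0.52, 0.08) ok 0.09 True 0.009971251642886259 [ 0.12  1.14  0.47 -0.72 -2.32 -2.11] Wz 0.131
0 (0.48, 0.08) ok 0.09 True 0.009039379527322922 [ 0.24  1.13  0.34 -0.49 -2.29 -1.91] Wz 0.102
0 (0.46, 0.1) ok 0.09 True 0.009207051606100913 [ 0.27  1.11  0.29 -0.52 -2.25 -1.91] Wz 0.102
0 (0.52, 0.08) ok 0.09 True 0.008731769339942463 [ 0.23  1.17  0.48 -0.52 -2.38 -1.96] Wz 0.109
```

```bash
cat > tg.py <<'E'
from srch import *
al=82; T=Tg(al,0); gz=.0485
gg=np.array([.4615,.2226,.034])+(.060-gz)*n
E
python3 -c "
from tg import *
report(); rel(gg+[0,0,.1],T)"
```

```text
t 4.15 q [ 0.873 -0.184 -0.911  0.834 -0.625 -3.096] p [0.4281 0.1494 0.2848] xt [ 0.554 -0.014 -0.833] yt [ 0.016  1.    -0.007] zt [ 0.833 -0.009  0.554] F [-0.4 -1.6  1.4] op 0.999
shift [149.4  73.5 -46.9] turn [ 5.9 25.6 -1.8]
```

```bash
python3 -m pendant '[[20,20,-10,2,10,-1,1],[60,50,-25,4,20,-1.4,1],[110,73,-40,6,25.6,-1.8,1],[149,73.5,-47,6,25.6,-1.8,1],[149,73.5,-47,6,25.6,-1.8,1],[149,73.5,-47,6,25.6,-1.8,1]]'; python3 -c "
from tg import *
import cv2
report(); rel(gg+[0,0,.1],T); rel(gg,T); im=vision.snapshot('wrist'); cv2.imwrite('pics/w5.png',im)"
```

```text
t: 4.9
ee_pos: [0.4719, 0.2229, 0.132]
tool_rot: [0.04, 0.656, -0.047, 0.752]
contact_force: [0.1, 0.7, 0.2]
opening: 1.002
t 4.9 q [ 0.812  0.275 -0.537  0.174 -0.685 -2.636] p [0.4719 0.2229 0.132 ] xt [ 0.134 -0.018 -0.991] yt [ 0.122  0.992 -0.001] zt [ 0.983 -0.121  0.135] F [0.1 0.7 0.2] op 1.002
shift [-1.8 -1.6  1.5] turn [-0.  -0.2  0.1]
shift [ 97.3  -1.4 -12.1] turn [-0.  -0.2  0.1]
```

View pics/w5.png

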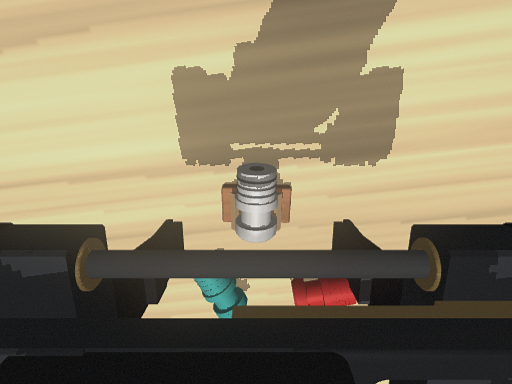

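```bash
python3 -c "
import cv2
im=cv2.imread('pics/w5.png');cv2.imwrite('pics/w5c.png',cv2.resize(im[155:250,210:310],None,fx=6,fy=6,interpolation=cv2.INTER_CUBIC))"
```

```text
(no output)
```

View pics/w5c.png

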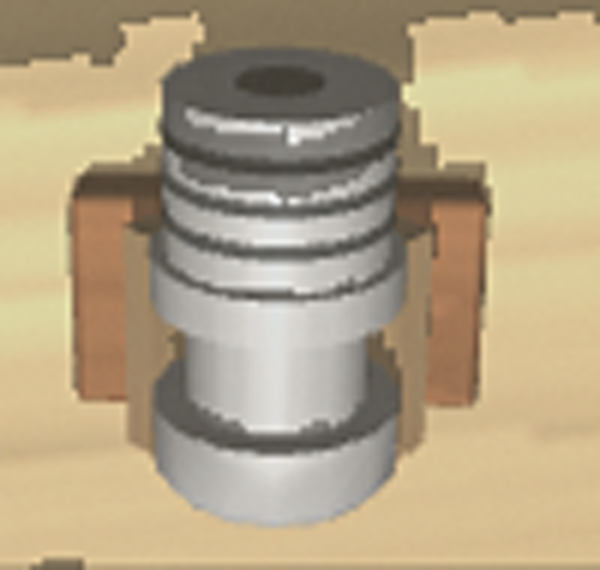

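```bash
python3 -c "
from tg import *
c=cam('wrist')
f=lambda x,y:(210+(x+.5)/6-.5,155+(y+.5)/6-.5)
Tp=bp(c,*f(281,82),.034);N=bp(c,*f(277,405),.034);M=bp(c,*f(279,260),.034)
print(Tp,M,N,np.linalg.norm(Tp-N),np.linalg.norm(Tp-M),np.degrees(np.arctan2((N-Tp)[1],(N-Tp)[0])))
for p in [(72,195),(78,398),(490,195),(475,402)]: print(bp(c,*f(*p),.029).round(4))
"
```

```text
[0.4598345  0.22310819 0.034     ] [0.48586976 0.2196019  0.034     ] [0.50876685 0.21646398 0.034     ] 0.0493813791748983 0.026270306383187374 -7.732528066665028
[0.4746 0.1916 0.029 ]
[0.5068 0.187  0.029 ]
[0.4817 0.25   0.029 ]
[0.5146 0.2453 0.029 ]
```

```bash
python3 -m pendant '[[48,-1,-6,0,0,0,1],[85,-1.4,-11,0,0,0,1],[97.5,-1.4,-12,0,0,0,1],[97.5,-1.4,-12,0,0,0,1],[97.5,-1.4,-12,0,0,0,1]]'; python3 -c "
from tg import *
report(); rel(gg,T)"
```

```text
t: 5.58
ee_pos: [0.4742, 0.2219, 0.0346]
tool_rot: [0.041, 0.656, -0.046, 0.753]
contact_force: [0.8, 0.4, 0.2]
opening: 1.001
t 5.58 q [ 0.798  0.428 -0.67   0.28  -0.403 -2.746] p [0.4742 0.2219 0.0346] xt [ 0.136 -0.016 -0.991] yt [0.123 0.992 0.001] zt [ 0.983 -0.122  0.137] F [0.8 0.4 0.2] op 1.001
shift [ 0.4 -0.9 -1.3] turn [-0.1 -0.1 -0. ]
```

Now close on it, gently first and then firmly.

```bash
python3 -m pendant '[[0.4,-0.8,-1.3,0,0,0,0],[0.4,-0.8,-1.3,0,0,0,-1],[0.4,-0.8,-1.3,0,0,0,-1],[0.4,-0.8,-1.3,0,0,0,-1],[0.4,-0.8,-1.3,0,0,0,-1],[0.4,-0.8,-1.3,0,0,0,-1]]' 15; python3 -m pendant '[[0,0,0,0,0,0,-1],[0,0,0,0,0,0,-1]]' 50; python3 -c "
from tg import *
report()
s=telemetry.state();print(s['opening']*87)"
```

```text
t: 6.32
ee_pos: [0.4719, 0.2202, 0.032]
tool_rot: [0.04, 0.657, -0.047, 0.752]
contact_force: [0.3, -0.9, 0.0]
opening: 0.399
t: 6.58
ee_pos: [0.4724, 0.2211, 0.0322]
tool_rot: [0.04, 0.656, -0.046, 0.752]
contact_force: [0.1, 2.4, -1.6]
opening: 0.35
t 6.58 q [ 0.799  0.43  -0.676  0.283 -0.397 -2.75 ] p [0.4724 0.2211 0.0322] xt [ 0.134 -0.017 -0.991] yt [ 0.122  0.992 -0.   ] zt [ 0.983 -0.121  0.135] F [ 0.1  2.4 -1.6] op 0.35
30.45632538896941
```

```bash
python3 -m pendant '[[-10,0,1.4,0,0,0,-1],[-40,0,5.5,0,0,0,-1],[-80,0,11,0,0,0,-1],[-129,0,17.5,0,0,0,-1],[-129,0,17.5,0,0,0,-1],[-129,0,17.5,0,0,0,-1]]'; python3 -c "
from tg import *
import cv2
report()
im=vision.snapshot('wrist'); cv2.imwrite('pics/w6.png',im)
rel([.48,.08,.17],Tf(82,-30))
"
```

```text
t: 7.32
ee_pos: [0.4706, 0.2192, 0.1614]
tool_rot: [0.04, 0.658, -0.048, 0.751]
contact_force: [-0.5, -0.4, -3.5]
opening: 0.353
t 7.33 q [ 0.808  0.235 -0.497  0.156 -0.769 -2.612] p [0.4706 0.2192 0.1614] xt [ 0.13  -0.02  -0.991] yt [ 0.125  0.992 -0.004] zt [ 0.984 -0.123  0.132] F [-0.5 -0.4 -3.5] op 0.353
shift [  -5.  -136.9   27.6] turn [26.1 87.4 20.2]
```

View pics/w6.png

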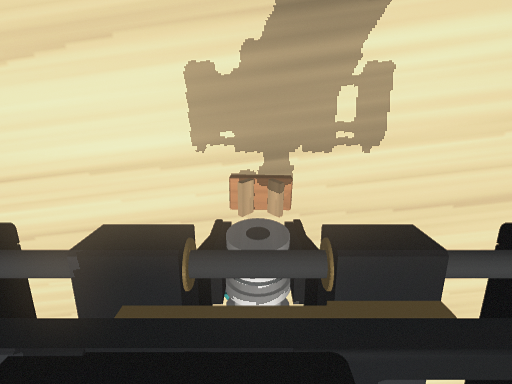

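```bash
python3 -m pendant '[[0,-14,3,2.6,8.7,2,-1],[-1,-28,6,5.2,17.5,4,-1],[-1,-42,8,7.8,26.2,6,-1],[-2,-55,11,10.4,35,8.1,-1],[-2,-69,14,13,43.7,10.1,-1],[-3,-83,17,15.7,52.4,12.1,-1],[-3,-97,19,18.3,61.2,14.1,-1],[-4,-110,22,20.9,70,16.2,-1],[-5,-124,25,23.5,78.7,18.2,-1],[-5,-137,27.6,26.1,87.4,20.2,-1]]' 55;python3 -m pendant '[[0,0,0,0,0,0,-1],[0,0,0,0,0,0,-1]]'; python3 -c "
from tg import *
import cv2
report()
im=vision.snapshot('wrist'); cv2.imwrite('pics/w7.png',im)
im=vision.snapshot('scene'); cv2.imwrite('pics/s7.png',cv2.resize(im[60:260,150:400],None,fx=3,fy=3,interpolation=cv2.INTER_CUBIC))
rel([.48,.08,.17],Tf(82,-30))
"
```

```text
t: 8.62
ee_pos: [0.4818, 0.0805, 0.1691]
tool_rot: [0.317, 0.946, -0.021, 0.064]
contact_force: [-0.1, 0.3, -2.4]
opening: 0.351
t: 8.88
ee_pos: [0.4817, 0.0815, 0.1703]
tool_rot: [0.316, 0.946, -0.021, 0.068]
contact_force: [-0.1, 0.7, -2.0]
opening: 0.353
t 8.88 q [ 0.023  0.833  0.258 -0.847 -2.184 -2.256] p [0.4817 0.0815 0.1703] xt [-0.791  0.595 -0.142] yt [0.6   0.8   0.003] zt [ 0.115 -0.082 -0.99 ] F [-0.1  0.7 -2. ] op 0.353
shift [ 0.3 -2.7  1.7] turn [0.3 0.2 0.2]
```

View pics/w7.png

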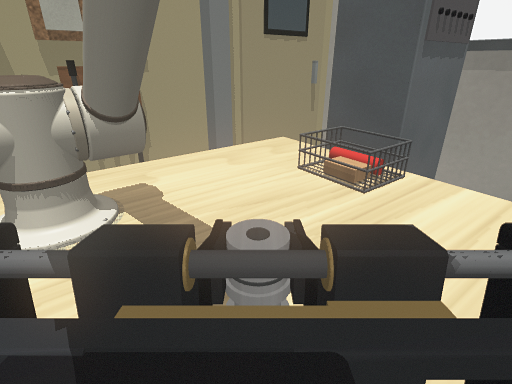

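View pics/s7.png

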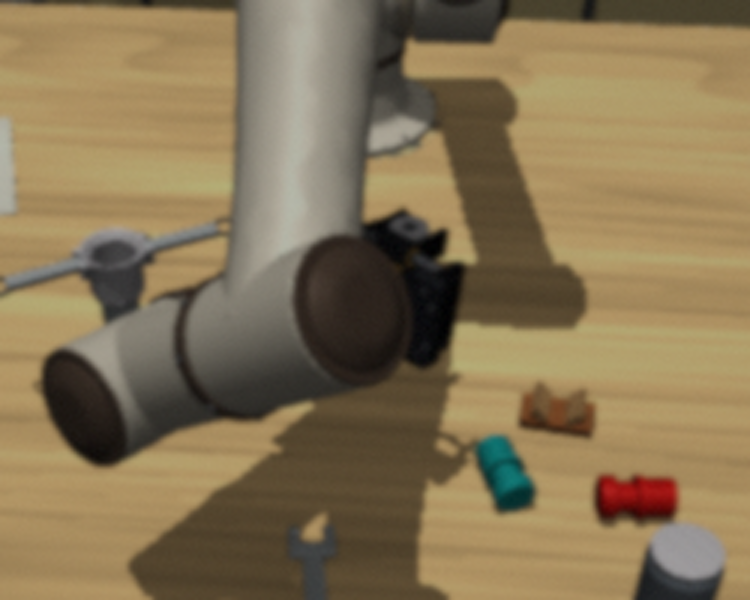

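```bash
python3 -c "
from tg import *
c=cam('wrist'); s_=telemetry.state(); p=s_['ee_pos']; R=Ro.from_quat(s_['tool_rot']).as_matrix()
# plug axis in tool frame nominal (plug z dir):  at grasp zdir=-n
zd=Tg(82,0).T@(-n); print('zdir tool',zd.round(3),'world',(R@zd).round(4))
top=p+R@(zd*.0115); print('pred top',pj(c,top))
for k in range(0,360,45):
    e1=np.array([0,1.,0]); e2=np.cross(zd,e1); X=p+R@(zd*.0115+.016*(np.cos(np.deg2rad(k))*e1+np.sin(np.deg2rad(k))*e2)); print(k,pj(c,X).round(1))
import cv2
im=cv2.imread('pics/w7.png');cv2.imwrite('pics/w7c.png',cv2.resize(im[210:320,200:320],None,fx=6,fy=6,interpolation=cv2.INTER_CUBIC))"
```

```text
zdir tool [-0.139 -0.    -0.99 ] world [-0.0065 -0.0015  1.    ]
pred top [258.60008171 232.0442873 ]
0 [290.1 232. ]
45 [279.4 221.1]
90 [258.5 217. ]
135 [237.7 221.1]
180 [227.1 232.1]
225 [234.7 244.6]
270 [258.7 250.3]
315 [282.6 244.5]
```

View pics/w7c.png

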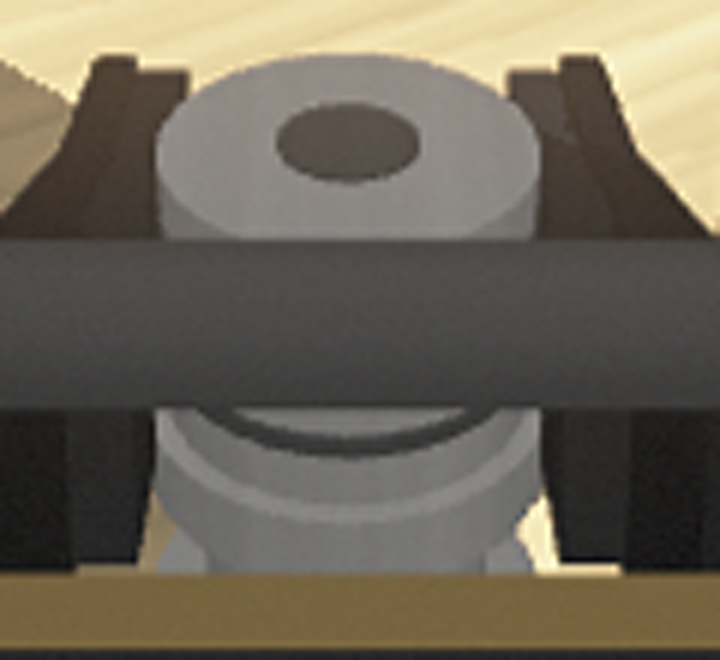

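```bash
python3 -m pendant '[[6,0,40,0,0,0,-1],[12,0,80,0,0,0,-1],[15,0,105,0,0,0,-1],[16.2,0,113,0,0,0,-1],[16.2,0,113,0,0,0,-1],[16.2,0,113,0,0,0,-1]]'; python3 -c "
from tg import *
report()"; python3 -m pendant '[[0.3,0,2,0,0,0,-1],[0.3,0,2,0,0,0,-1]]';
```

```text
t: 9.72
ee_pos: [0.4823, 0.0818, 0.0584]
tool_rot: [0.315, 0.946, -0.02, 0.069]
contact_force: [0.4, 0.1, -2.1]
opening: 0.349
t 9.72 q [ 0.035  0.994  0.246 -0.779 -2.057 -2.112] p [0.4823 0.0818 0.0584] xt [-0.791  0.594 -0.143] yt [0.6   0.8   0.006] zt [ 0.118 -0.081 -0.99 ] F [ 0.4  0.1 -2.1] op 0.349
t: 9.98
ee_pos: [0.4818, 0.0816, 0.0554]
tool_rot: [0.316, 0.946, -0.02, 0.068]
contact_force: [-0.5, -0.5, -2.6]
opening: 0.346
```

```bash
python3 -m pendant '[[0.5,0,3,0,0,0,-1],[0.5,0,3,0,0,0,-1]]';python3 -m pendant '[[0.2,0,1.5,0,0,0,-1],[0.2,0,1.5,0,0,0,-1]]'; python3 -m pendant '[[0.2,0,1,0,0,0,-1],[0.2,0,1,0,0,0,-1]]';python3 -m pendant '[[0.1,0,1,0,0,0,-1],[0.1,0,1,0,0,0,-1]]'
```

```text
t: 10.22
ee_pos: [0.4815, 0.0817, 0.0517]
tool_rot: [0.316, 0.946, -0.021, 0.067]
contact_force: [0.1, -0.2, -3.3]
opening: 0.351
t: 10.48
ee_pos: [0.4816, 0.0817, 0.0503]
tool_rot: [0.316, 0.946, -0.021, 0.067]
contact_force: [-0.0, 0.1, -3.2]
opening: 0.348
t: 10.72
ee_pos: [0.4816, 0.0818, 0.0494]
tool_rot: [0.316, 0.946, -0.02, 0.067]
contact_force: [-0.1, -0.3, -2.4]
opening: 0.351
t: 10.98
ee_pos: [0.4816, 0.0818, 0.0484]
tool_rot: [0.316, 0.946, -0.02, 0.067]
contact_force: [-0.3, 0.2, -2.7]
opening: 0.344
```

```bash
python3 -m pendant '[[0.1,0,0.8,0,0,0,-1],[0.1,0,0.8,0,0,0,-1]]';python3 -m pendant '[[0.1,0,0.8,0,0,0,-1],[0.1,0,0.8,0,0,0,-1]]'; python3 -m pendant '[[0.1,0,0.8,0,0,0,-1],[0.1,0,0.8,0,0,0,-1]]'
```

```text
t: 11.22
ee_pos: [0.4817, 0.0817, 0.0478]
tool_rot: [0.316, 0.946, -0.02, 0.067]
contact_force: [1.1, 0.4, -1.7]
opening: 0.349
t: 11.48
ee_pos: [0.4817, 0.0817, 0.0478]
tool_rot: [0.315, 0.946, -0.02, 0.067]
contact_force: [1.5, 0.4, 3.1]
opening: 0.35
t: 11.72
ee_pos: [0.4817, 0.0816, 0.0477]
tool_rot: [0.315, 0.947, -0.019, 0.067]
contact_force: [1.9, 1.2, 6.0]
opening: 0.35
```

```bash
python3 -m pendant '[[-0.1,0,-1,0,0,0,-0.25],[-0.1,0,-1,0,0,0,-0.2],[-0.1,0,-1,0,0,0,-0.1],[-0.1,0,-1,0,0,0,0.1],[-0.1,0,-1,0,0,0,0.3],[-0.1,0,-1,0,0,0,0.3]]' 10; python3 -c "
from tg import *
import cv2
report()
im=vision.snapshot('wrist');cv2.imwrite('pics/w8c.png',cv2.resize(im[190:330,180:340],None,fx=5,fy=5,interpolation=cv2.INTER_CUBIC))"
```

```text
t: 12.48
ee_pos: [0.4816, 0.0818, 0.047]
tool_rot: [0.316, 0.946, -0.021, 0.067]
contact_force: [0.4, -0.1, -0.3]
opening: 0.626
t 12.47 q [ 0.035  1.012  0.246 -0.775 -2.047 -2.102] p [0.4816 0.0818 0.047 ] xt [-0.792  0.595 -0.141] yt [0.6   0.8   0.004] zt [ 0.115 -0.081 -0.99 ] F [ 0.4 -0.1 -0.3] op 0.626
```

View pics/w8c.png

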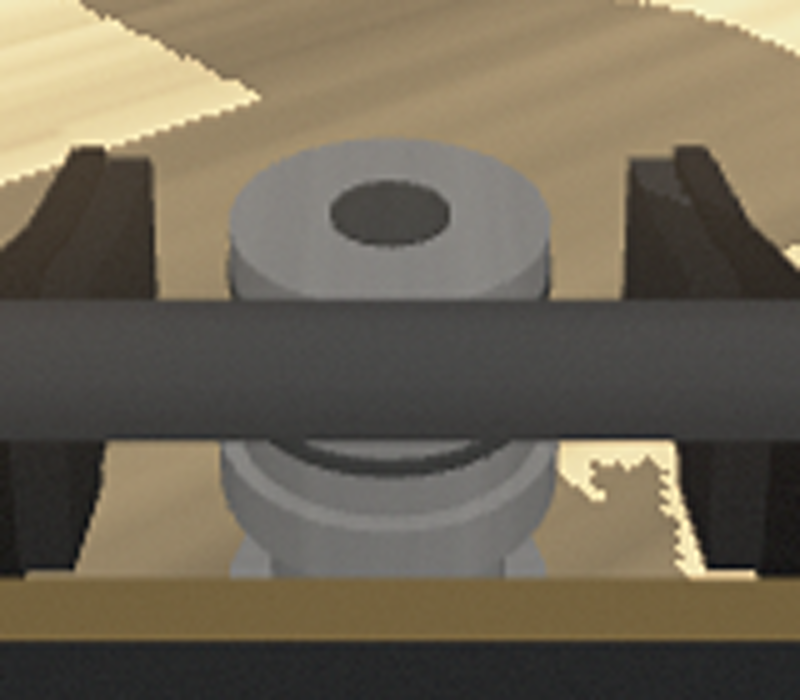

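```bash
python3 -m pendant '[[-20,0,0,0,0,0,0.3],[-60,0,0,0,0,0,0.3],[-110,0,0,0,0,0,0.3],[-110,0,-60,0,0,0,0.6],[-110,0,-120,0,0,0,1],[-110,0,-120,0,0,0,1]]'; python3 -c "
from tg import *
import cv2
report()
Td=tool(90,-37); rel([.48,.08,.26],Td)
im=vision.snapshot('top');cv2.imwrite('pics/t9c.png',cv2.resize(im[180:280,150:350],None,fx=4,fy=4,interpolation=cv2.INTER_CUBIC))
im=vision.snapshot('wrist');cv2.imwrite('pics/w9.png',im)"
```

```text
t: 13.28
ee_pos: [0.5562, 0.0256, 0.1863]
tool_rot: [0.316, 0.946, -0.019, 0.073]
contact_force: [-1.0, 0.3, 0.2]
opening: 0.907
t 13.28 q [-0.055  0.915  0.522 -0.881 -2.348 -2.365] p [0.5562 0.0256 0.1863] xt [-0.79   0.594 -0.151] yt [0.6  0.8  0.01] zt [ 0.127 -0.082 -0.989] F [-1.   0.3  0.2] op 0.907
shift [ 81.4  -1.4 -86.9] turn [  0.5 -81.3  -0.4]
```

View pics/w9.png

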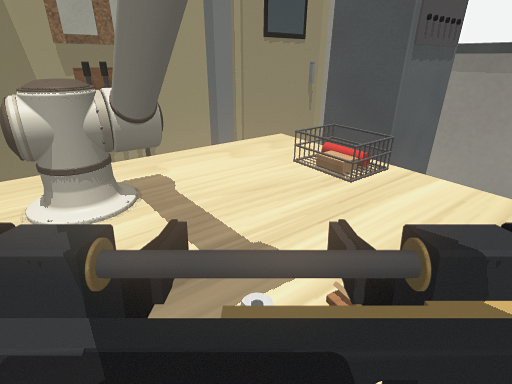

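```bash
python3 -m pendant '[[0,0,-40,0,-10,0,1],[10,0,-75,0,-20,0,1],[30,0,-87,0,-30,0,1],[60,0,-87,0,-40,0,1],[81,-1,-87,0,-50,0,1],[81,-1,-87,0,-60,0,1],[81,-1,-87,0.5,-70,-0.4,1],[81,-1,-87,0.5,-81,-0.4,1],[81,-1,-87,0.5,-81,-0.4,1],[81,-1,-87,0.5,-81,-0.4,1]]'; python3 -c "
from tg import *
import cv2
report()
s=telemetry.state(); np.save('s10.npy',s,allow_pickle=True)
im=vision.snapshot('wrist');cv2.imwrite('pics/w10.png',im)"
```

```text
t: 14.62
ee_pos: [0.4804, 0.0809, 0.2555]
tool_rot: [0.224, 0.677, -0.225, 0.664]
contact_force: [-0.8, -0.3, 0.0]
opening: 0.997
t 14.62 q [ 0.493  0.147 -0.28  -0.015 -1.159 -2.703] p [0.4804 0.0809 0.2555] xt [-0.019  0.005 -1.   ] yt [ 0.601  0.799 -0.007] zt [ 0.799 -0.601 -0.018] F [-0.8 -0.3  0. ] op 0.997
```

View pics/w10.png

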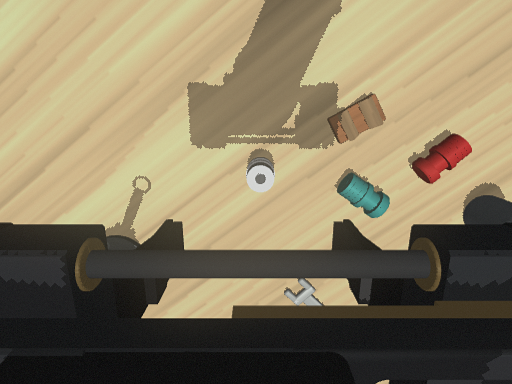

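```bash
python3 -c "
from tg import *
s=np.load('s10.npy',allow_pickle=True).item();c=cam('wrist',s)
P=bp(c,260.3,179.3,.060);print(P)
Td=tool(90,-37)
rel([P[0],P[1],.11],Td); rel([P[0],P[1],.0575],Td)"
```

```text
[0.48408179 0.07950045 0.06      ]
shift [145.5   1.9   5.7] turn [-0.  -1.   0.4]
shift [198.    2.2   6.6] turn [-0.  -1.   0.4]
```

```bash
python3 -m pendant '[[50,1,2,0,-1,0.4,1],[100,2,4,0,-1,0.4,1],[145,2,4.4,0,-1,0.4,1],[180,2,5,0,-1,0.4,0.5],[198,2,5.2,0,-1,0.4,0.4],[198,2,5.2,0,-1,0.4,0.4],[198,2,5.2,0,-1,0.4,0.2]]' 15; python3 -c "
from tg import *
import cv2
report()
im=vision.snapshot('wrist');cv2.imwrite('pics/w11c.png',cv2.resize(im[190:330,180:340],None,fx=5,fy=5,interpolation=cv2.INTER_CUBIC))"
```

```text
t: 15.55
ee_pos: [0.4836, 0.0798, 0.0583]
tool_rot: [0.225, 0.67, -0.224, 0.671]
contact_force: [-0.2, 0.2, -0.1]
opening: 0.666
t 15.55 q [ 0.496  0.383 -0.55   0.002 -0.636 -2.715] p [0.4836 0.0798 0.0583] xt [ 0.002  0.    -1.   ] yt [0.603 0.798 0.002] zt [ 0.798 -0.603  0.002] F [-0.2  0.2 -0.1] op 0.666
```

View pics/w11c.png

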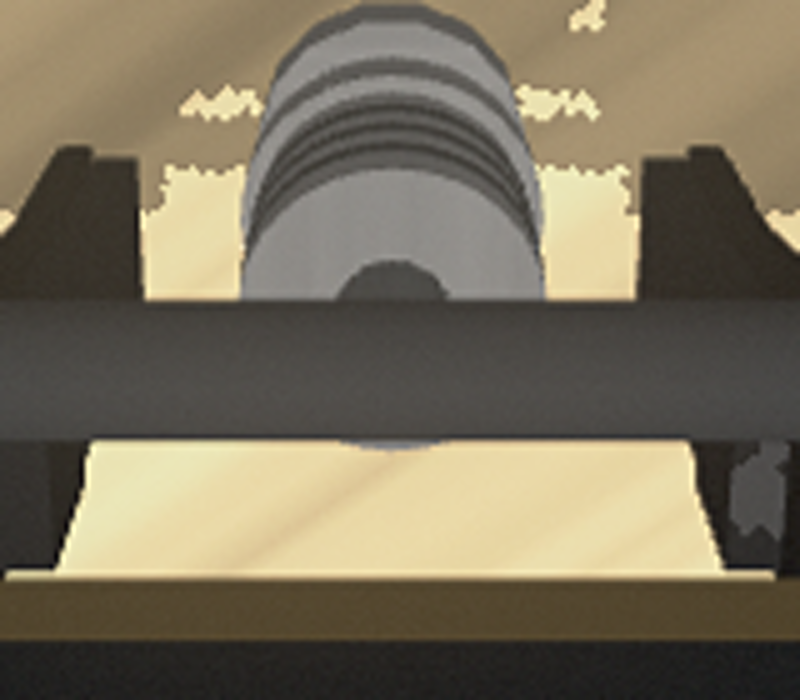

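```bash
python3 -c "
from tg import *
c=cam('wrist');p=telemetry.state()['ee_pos']
for k in (90,0,180,270):
  for d in (0,): pass
for dz in (-.016,0,.016): print(pj(c,[p[0]+.798*dz,p[1]-.603*dz,.060]))
print('obs', 190+168/5-.4, 190+450/5-.4)"; python3 -m pendant '[[0,0,0,0,0,0,-0.2],[0,0,0,0,0,0,-1],[0,0,0,0,0,0,-1],[0,0,0,0,0,0,-1]]' 15;  python3 -m pendant '[[0,0,0,0,0,0,-1],[0,0,0,0,0,0,-1]]' 45
```

```text
[258.44848871 223.61275362]
[258.38411161 252.5926464 ]
[258.32317221 280.02503096]
obs 223.2 279.6
t: 16.1
ee_pos: [0.4827, 0.0802, 0.0584]
tool_rot: [0.225, 0.67, -0.224, 0.671]
contact_force: [0.0, 0.8, 2.2]
opening: 0.363
t: 16.35
ee_pos: [0.4828, 0.0802, 0.0584]
tool_rot: [0.225, 0.67, -0.224, 0.671]
contact_force: [-0.4, 1.0, 4.6]
opening: 0.356
```

```bash
python3 -m pendant '[[-10,0,0,0,0,0,-1],[-60,0,0,0,0,0,-1],[-120,0,0,0,0,0,-1],[-180,0,0,0,0,0,-1],[-242,0,0,0,0,0,-1],[-242,0,0,0,0,0,-1]]'; python3 -c "
from tg import *
report(); rel([.513,-.247,.30],tool(90,-61.4))
for P in ([.513,-.247,.30],[.47,-.168,.165]):
  print([q.round(2) for q in ik(np.array(P),tool(90,-61.4),n=10)])
print([q.round(2) for q in ik(np.array([.47,-.168,.125]),tool(90,28.6),n=10)])"
```

```text
t: 17.1
ee_pos: [0.4836, 0.0805, 0.3052]
tool_rot: [0.227, 0.667, -0.222, 0.674]
contact_force: [0.2, -0.3, -3.5]
opening: 0.352
t 17.1 q [ 0.498  0.104 -0.21   0.002 -1.245 -2.715] p [0.4836 0.0805 0.3052] xt [ 0.012  0.004 -1.   ] yt [0.602 0.799 0.01 ] zt [ 0.799 -0.602  0.007] F [ 0.2 -0.3 -3.5] op 0.352
shift [   4.2 -244.   220.4] turn [24.4  0.3 -0.7]
[array([-0.16,  0.25, -0.03,  0.  , -1.28, -2.48])]
[array([-0.02,  0.25, -0.41, -0.  , -0.92, -2.62])]
[array([-0.02,  0.3 , -0.46, -0.  , -0.82, -1.05])]
```

```bash
python3 -m pendant '[[0,-40,36,4,0,0,-1],[0,-80,73,8,0,0,-1],[0,-122,110,12,0,0,-1],[0,-163,147,16,0,0,-1],[0,-204,184,20,0,0,-1],[0,-244,220,24.4,0,0,-1],[4,-244,220,24.4,0.3,-0.7,-1],[4,-244,220,24.4,0.3,-0.7,-1],[4,-244,220,24.4,0.3,-0.7,-1]]'; python3 -c "
from tg import *
import cv2
report()
s=telemetry.state(); np.save('s12.npy',s,allow_pickle=True)
im=vision.snapshot('wrist');cv2.imwrite('pics/w12.png',im)"
```

```text
t: 18.23
ee_pos: [0.5105, -0.2462, 0.2954]
tool_rot: [0.357, 0.611, -0.364, 0.605]
contact_force: [0.6, 0.5, -2.2]
opening: 0.356
t 18.23 q [-0.161  0.257 -0.044  0.006 -1.282 -2.482] p [ 0.5105 -0.2462  0.2954] xt [-0.012 -0.004 -1.   ] yt [ 0.877  0.48  -0.013] zt [ 0.48  -0.877 -0.003] F [ 0.6  0.5 -2.2] op 0.356
```

View pics/w12.png

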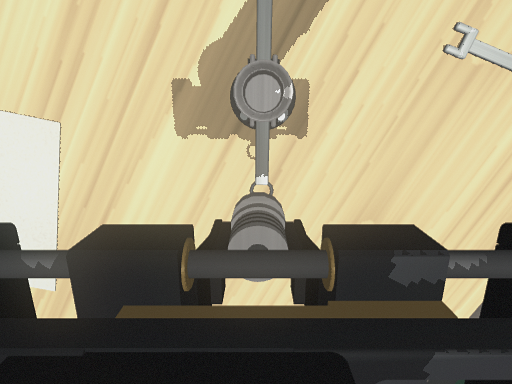

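```bash
python3 -c "
import cv2
im=cv2.imread('pics/w12.png');cv2.imwrite('pics/w12c.png',cv2.resize(im[0:200,200:330],None,fx=6,fy=6,interpolation=cv2.INTER_CUBIC)[:,:][200:800])"
```

```text
(no output)
```

View pics/w12c.png

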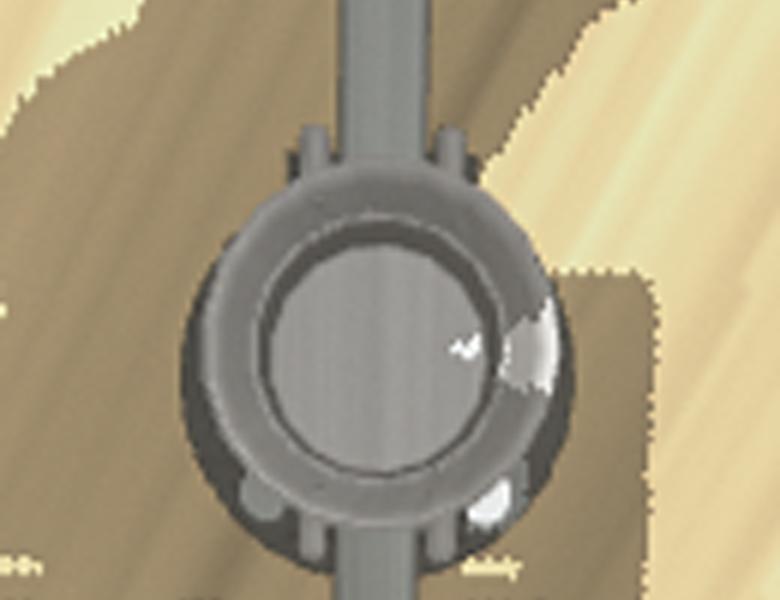

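```bash
python3 -c "
from tg import *
s=np.load('s12.npy',allow_pickle=True).item();c=cam('wrist',s)
f=lambda x,y:(200+(x+.5)/6-.5,(y+200.5)/6-.5)
R_=bp(c,*f(380.5,343.5),.140);print('rim',R_, np.linalg.norm(bp(c,*f(203,343),.14)-bp(c,*f(558,343),.14)),np.linalg.norm(bp(c,*f(380,160),.14)-bp(c,*f(380,527),.14)))
print('bore',bp(c,*f(379.5,345.5),.134),'seat',bp(c,*f(379,358),.106))
a=bp(c,*f(383,140),.135);b=bp(c,*f(377.5,540),.135);d=a-b;print('y-axis deg',np.degrees(np.arctan2(d[1],d[0])),np.linalg.norm(d),(a+b)/2)
print('tool z hdg',np.degrees(np.arctan2(.480,-.877)))
# arm tips triangulate lower arm tip
print(bp(c,262,181,.15),bp(c,264,0,.15))"
```

```text
rim [ 0.47049673 -0.16739392  0.14      ] 0.055659230256351895 0.054722056901059836
bore [ 0.4703601  -0.16742971  0.134     ] seat [ 0.47062137 -0.16788945  0.106     ]
y-axis deg 118.17808912799738 0.0605917462940783 [ 0.47047923 -0.16742971  0.135     ]
tool z hdg 151.30721229687867
[ 0.51103032 -0.24259653  0.15      ] [ 0.43631576 -0.10408881  0.15      ]
```

```bash
python3 -c "
from tg import *
report(); rel([.4705,-.1676,.25],tool(90,-61.8));rel([.4705,-.1676,.215],tool(90,-61.8))"
```

```text
t 18.27 q [-0.16   0.256 -0.043  0.006 -1.282 -2.482] p [ 0.5107 -0.2461  0.2959] xt [-0.011 -0.004 -1.   ] yt [ 0.877  0.48  -0.012] zt [ 0.48  -0.877 -0.002] F [ 0.4 -0.5 -2.7] op 0.356
shift [ 46.    3.  -88.1] turn [ 0.5 -0.1  0.7]
shift [ 81.    3.4 -88. ] turn [ 0.5 -0.1  0.7]
```

```bash
python3 -m pendant '[[0,1,-30,0.5,0,0.7,-1],[0,2,-65,0.5,0,0.7,-1],[10,3,-88,0.5,0,0.7,-1],[46,3,-88,0.5,0,0.7,-1],[70,3.4,-88,0.5,0,0.7,-1],[81,3.4,-88,0.5,0,0.7,-1],[81,3.4,-88,0.5,0,0.7,-1],[81,3.4,-88,0.5,0,0.7,-1]]'; python3 -c "
from tg import *
import cv2
report(); rel([.4705,-.1676,.205],tool(90,-61.8))
im=vision.snapshot('scene');cv2.imwrite('pics/s13.png',cv2.resize(im[100:220,110:270],None,fx=5,fy=5,interpolation=cv2.INTER_CUBIC))"
```

```text
t: 19.27
ee_pos: [0.4717, -0.1687, 0.2165]
tool_rot: [0.364, 0.606, -0.363, 0.607]
contact_force: [0.4, 1.1, -2.1]
opening: 0.358
t 19.27 q [-0.02   0.194 -0.329 -0.001 -1.045 -2.63 ] p [ 0.4717 -0.1687  0.2165] xt [ 0.002  0.001 -1.   ] yt [0.882 0.472 0.002] zt [ 0.472 -0.882  0.   ] F [ 0.4  1.1 -2.1] op 0.358
shift [11.5 -0.5 -1.6] turn [-0.1  0.  -0.1]
```

View pics/s13.png

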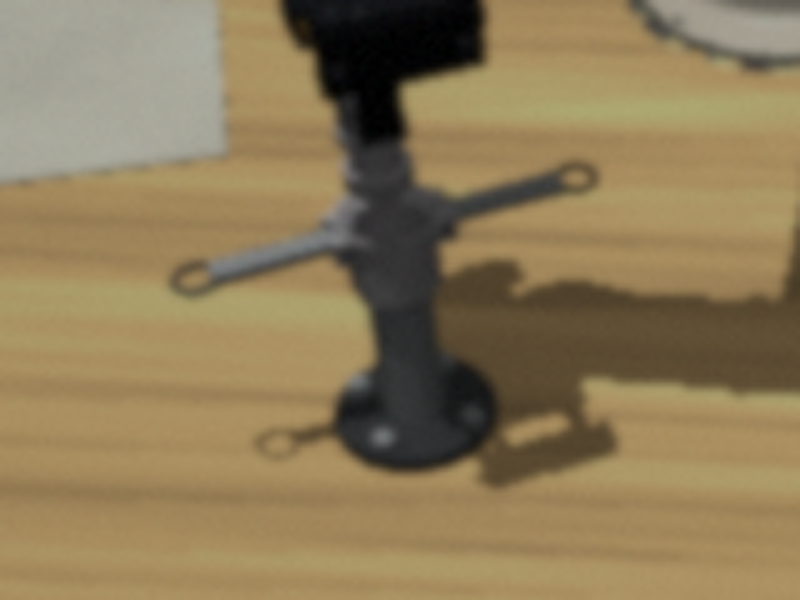

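```bash
python3 -m pendant '[[15,-0.6,-1.6,0,0,0,-1],[26,-0.6,-1.6,0,0,0,-1],[26,-0.6,-1.6,0,0,0,-1]]'; python3 -m pendant '[[5,0,0,0,0,0,-1],[10,0,0,0,0,0,-1],[10,0,0,0,0,0,-1]]'; python3 -c "
from tg import *
report(); rel([.4705,-.1676,.1644],tool(90,-61.8))"
```

```text
t: 19.7
ee_pos: [0.4695, -0.1676, 0.1889]
tool_rot: [0.364, 0.607, -0.363, 0.606]
contact_force: [0.4, -0.4, -2.7]
opening: 0.354
t: 20.08
ee_pos: [0.4695, -0.1675, 0.1789]
tool_rot: [0.364, 0.607, -0.363, 0.606]
contact_force: [0.6, -0.3, -2.0]
opening: 0.352
t 20.07 q [-0.017  0.23  -0.387 -0.002 -0.954 -2.633] p [ 0.4695 -0.1675  0.1789] xt [-0.001  0.002 -1.   ] yt [0.882 0.471 0.   ] zt [ 0.471 -0.882 -0.002] F [ 0.6 -0.3 -2. ] op 0.352
shift [14.5  0.8  0.6] turn [-0.1 -0.1 -0. ]
```

No contact and it's already in the bore. I'll keep lowering.

```bash
python3 -m pendant '[[5,0.8,0.5,0,0,0,-1],[10,0.8,0.5,0,0,0,-1],[10,0.8,0.5,0,0,0,-1]]'; python3 -m pendant '[[2.5,0,0,0,0,0,-1],[2.5,0,0,0,0,0,-1]]'; python3 -m pendant '[[1.5,0,0,0,0,0,-1],[1.5,0,0,0,0,0,-1]]';python3 -m pendant '[[1,0,0,0,0,0,-1],[1,0,0,0,0,0,-1]]'
```

```text
t: 20.45
ee_pos: [0.47, -0.1676, 0.1686]
tool_rot: [0.364, 0.607, -0.363, 0.606]
contact_force: [-0.1, 0.6, -3.5]
opening: 0.356
t: 20.7
ee_pos: [0.4703, -0.1676, 0.1666]
tool_rot: [0.364, 0.607, -0.363, 0.606]
contact_force: [0.2, 0.2, -3.0]
opening: 0.357
t: 20.95
ee_pos: [0.4704, -0.1676, 0.1652]
tool_rot: [0.364, 0.607, -0.363, 0.606]
contact_force: [0.1, -0.1, -3.8]
opening: 0.357
t: 21.2
ee_pos: [0.4706, -0.1676, 0.1645]
tool_rot: [0.364, 0.607, -0.363, 0.606]
contact_force: [0.0, 0.3, -0.3]
opening: 0.361
```

```bash
python3 -m pendant '[[0.8,0,0,0,0,0,-1],[0.8,0,0,0,0,0,-1]]'; python3 -m pendant '[[-0.5,0,0,0,0,0,-0.25],[-0.5,0,0,0,0,0,-0.2],[-0.5,0,0,0,0,0,-0.1],[-0.5,0,0,0,0,0,0],[-0.5,0,0,0,0,0,0],[-0.5,0,0,0,0,0,0]]' 10; python3 -c "
from tg import *
import cv2
report()
im=vision.snapshot('wrist');cv2.imwrite('pics/w14.png',im)"
```

```text
t: 21.45
ee_pos: [0.4707, -0.1677, 0.1644]
tool_rot: [0.364, 0.607, -0.363, 0.607]
contact_force: [-2.4, 1.1, 5.5]
opening: 0.353
t: 22.2
ee_pos: [0.4705, -0.1676, 0.1639]
tool_rot: [0.364, 0.607, -0.363, 0.606]
contact_force: [0.6, -1.0, -0.4]
opening: 0.495
t 22.2 q [-0.017  0.248 -0.406 -0.002 -0.917 -2.632] p [ 0.4705 -0.1676  0.1639] xt [-0.     0.002 -1.   ] yt [0.882 0.471 0.001] zt [ 0.471 -0.882 -0.002] F [ 0.6 -1.  -0.4] op 0.495
```

View pics/w14.png

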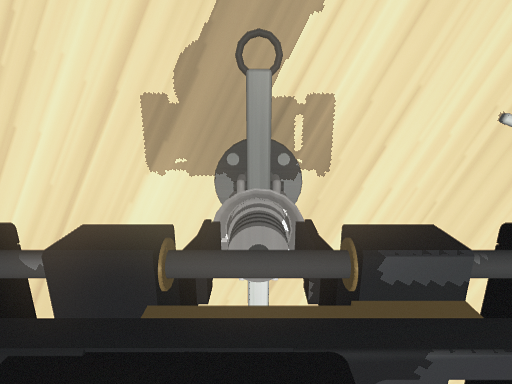

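```bash
python3 -m pendant '[[-20,0,0,0,0,0,0],[-70,0,0,0,0,0,0],[-120,0,0,-10,0,0,0.5],[-130,0,0,-20,0,0,1],[-130,0,0,-30,0,0,1],[-130,0,0,-40,0,0,1],[-130,0,0,-50,0,0,1],[-130,0,0,-60,0,0,1],[-130,0,0,-70,0,0,1],[-130,0,0,-80,0,0,1]]'; python3 -m pendant '[[0,0,0,-10,0,0,1],[0,0,0,-10,0,0,1],[0,0,0,-10,0,0,1]]'; python3 -c "
from tg import *
import cv2
report();rel([.4705,-.1676,.23],tool(90,28.2))
s=telemetry.state(); np.save('s15.npy',s,allow_pickle=True)
im=vision.snapshot('wrist');cv2.imwrite('pics/w15.png',im)
im=vision.snapshot('scene');cv2.imwrite('pics/s15.png',cv2.resize(im[100:220,110:270],None,fx=5,fy=5,interpolation=cv2.INTER_CUBIC))"
```

```text
t: 23.5
ee_pos: [0.4704, -0.1677, 0.2938]
tool_rot: [-0.113, 0.698, 0.114, 0.698]
contact_force: [-0.9, -0.1, 0.0]
opening: 0.996
t: 23.88
ee_pos: [0.4704, -0.1678, 0.2939]
tool_rot: [-0.17, 0.686, 0.171, 0.686]
contact_force: [0.4, -0.7, -0.3]
opening: 1.003
t 23.88 q [-0.018  0.134 -0.202 -0.002 -1.236 -1.064] p [ 0.4704 -0.1678  0.2939] xt [-0.     0.002 -1.   ] yt [-0.469  0.883  0.002] zt [0.883 0.469 0.001] F [ 0.4 -0.7 -0.3] op 1.003
shift [63.9  0.   0.1] turn [-0.2  0.  -0.1]
```

View pics/w15.png

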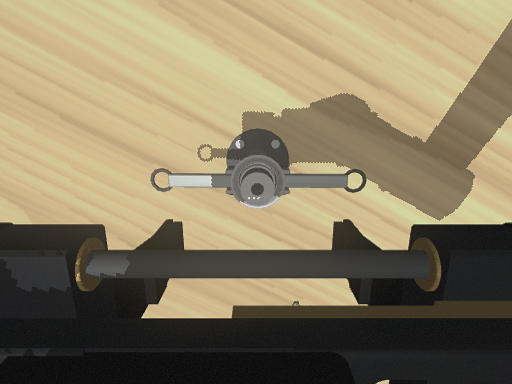

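View pics/s15.png

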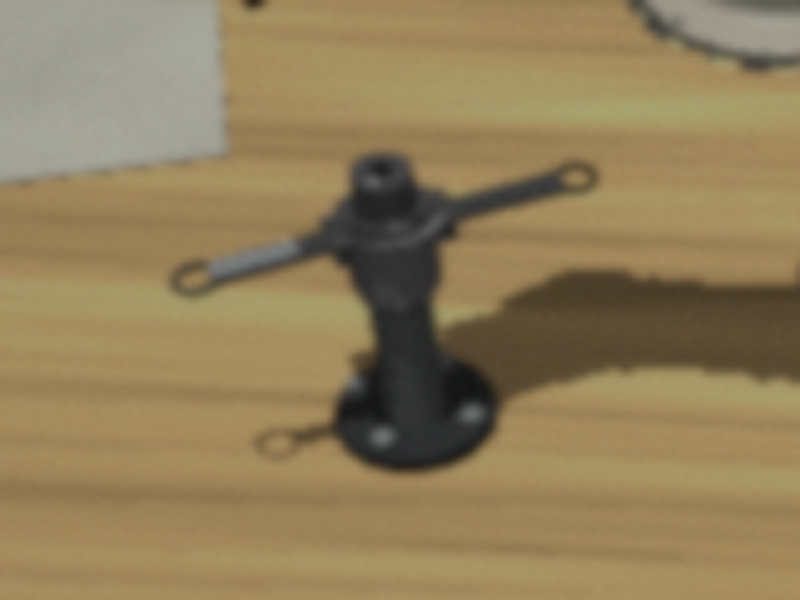

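```bash
python3 -c "
from tg import *
c=cam('wrist',np.load('s15.npy',allow_pickle=True).item()); print(bp(c,257.5,187.5,.166))"
python3 -m pendant '[[50,0,0,0,0,0,1],[95,0,0,0,0,0,1],[110,0,0,0,0,0,1],[120,0,0,0,0,0,1],[128,0,0,0,0,0,1],[128,0,0,0,0,0,1]]'; python3 -m pendant '[[5,0,0,0,0,0,1],[10,0,0,0,0,0,1],[15,0,0,0,0,0,1],[20,0,0,0,0,0,1],[20,0,0,0,0,0,1]]'; python3 -c "
from tg import *
import cv2
report();rel([.4705,-.1676,.124],tool(90,28.2))
im=vision.snapshot('scene');cv2.imwrite('pics/s16.png',cv2.resize(im[100:220,110:270],None,fx=5,fy=5,interpolation=cv2.INTER_CUBIC))"
```

```text
[ 0.46939324 -0.16871556  0.166     ]
t: 24.72
ee_pos: [0.4708, -0.1676, 0.1663]
tool_rot: [-0.171, 0.686, 0.172, 0.686]
contact_force: [0.1, 0.1, 0.3]
opening: 0.999
t: 25.35
ee_pos: [0.4708, -0.1677, 0.1467]
tool_rot: [-0.172, 0.686, 0.172, 0.686]
contact_force: [-0.6, 0.4, 3.5]
opening: 0.999
t 25.35 q [-0.017  0.269 -0.428 -0.001 -0.873 -1.062] p [ 0.4708 -0.1677  0.1467] xt [ 0.001  0.001 -1.   ] yt [-0.471  0.882  0.   ] zt [0.882 0.471 0.001] F [-0.6  0.4  3.5] op 0.999
shift [22.7  0.3 -0.2] turn [-0.1  0.1 -0. ]
```

View pics/s16.png

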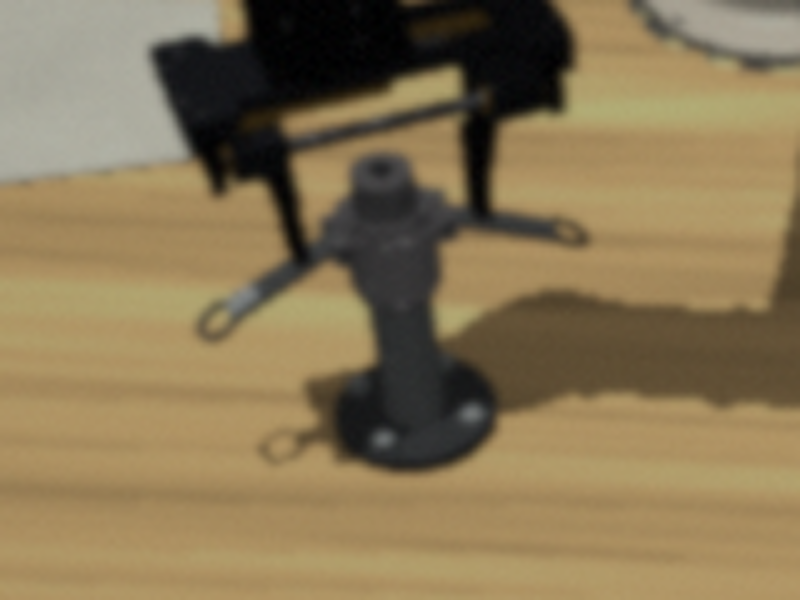

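```bash
python3 -m pendant '[[5,0,0,0,0,0,1],[10,0,0,0,0,0,1],[15,0.2,0,0,0,0,1],[15,0.2,0,0,0,0,1]]'; python3 -c "
from tg import *
import cv2
report()
im=vision.snapshot('scene');cv2.imwrite('pics/s17.png',cv2.resize(im[100:220,110:270],None,fx=5,fy=5,interpolation=cv2.INTER_CUBIC))"
```

```text
t: 25.9
ee_pos: [0.4718, -0.1676, 0.1318]
tool_rot: [-0.172, 0.685, 0.172, 0.687]
contact_force: [0.8, -0.2, 3.9]
opening: 0.999
t 25.9 q [-0.017  0.289 -0.446 -0.001 -0.833 -1.062] p [ 0.4718 -0.1676  0.1318] xt [ 0.003  0.001 -1.   ] yt [-0.472  0.882 -0.001] zt [0.882 0.472 0.003] F [ 0.8 -0.2  3.9] op 0.999
```

View pics/s17.png

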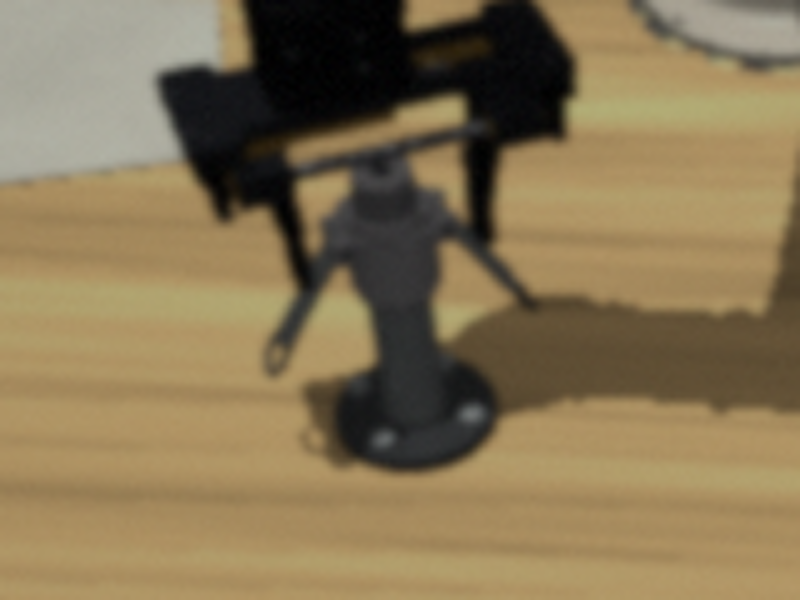

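```bash
python3 -m pendant '[[2,-0.5,0,0,0,0,1],[4,-0.5,0,0,0,0,1],[4,-0.5,0,0,0,0,1]]'; python3 -m pendant '[[2,0,-0.8,0,0,0,1],[3,0,-0.8,0,0,0,1],[3,0,-0.8,0,0,0,1]]'; python3 -c "
from tg import *
import cv2
report()
im=vision.snapshot('scene');cv2.imwrite('pics/s18.png',cv2.resize(im[100:220,110:270],None,fx=5,fy=5,interpolation=cv2.INTER_CUBIC))"
```

```text
t: 26.32
ee_pos: [0.4713, -0.1678, 0.1274]
tool_rot: [-0.172, 0.685, 0.172, 0.687]
contact_force: [2.0, -0.3, 4.0]
opening: 1.002
t: 26.7
ee_pos: [0.4701, -0.1681, 0.1239]
tool_rot: [-0.171, 0.686, 0.172, 0.686]
contact_force: [1.5, 0.7, 3.1]
opening: 1.001
t 26.7 q [-0.019  0.298 -0.456 -0.002 -0.816 -1.06 ] p [ 0.4701 -0.1681  0.1239] xt [ 0.     0.002 -1.   ] yt [-0.471  0.882  0.001] zt [0.882 0.471 0.001] F [1.5 0.7 3.1] op 1.001
```

View pics/s18.png

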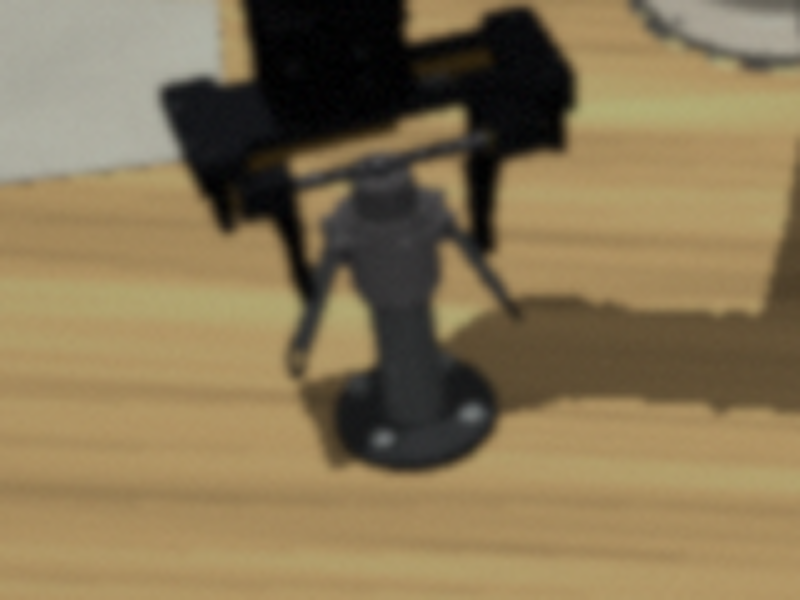

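```bash
python3 -m pendant '[[0,0,0,0,0,0,0.9],[0,0,0,0,0,0,0.8],[0,0,0,0,0,0,0.7],[0,0,0,0,0,0,0.6],[0,0,0,0,0,0,0.5],[0,0,0,0,0,0,0.4],[0,0,0,0,0,0,0.3],[0,0,0,0,0,0,0.3],[0,0,0,0,0,0,0.3]]' 40; python3 -c "
from tg import *
import cv2
report()
im=vision.snapshot('scene');cv2.imwrite('pics/s19.png',cv2.resize(im[100:220,110:270],None,fx=5,fy=5,interpolation=cv2.INTER_CUBIC))"
```

```text
t: 27.88
ee_pos: [0.469, -0.1686, 0.1231]
tool_rot: [-0.171, 0.687, 0.172, 0.685]
contact_force: [2.0, -5.4, -11.2]
opening: 0.732
t 27.88 q [-0.019  0.299 -0.458 -0.002 -0.816 -1.06 ] p [ 0.469  -0.1686  0.1231] xt [-0.003  0.001 -1.   ] yt [-0.471  0.882  0.002] zt [ 0.882  0.471 -0.002] F [  2.   -5.4 -11.2] op 0.732
```

View pics/s19.png

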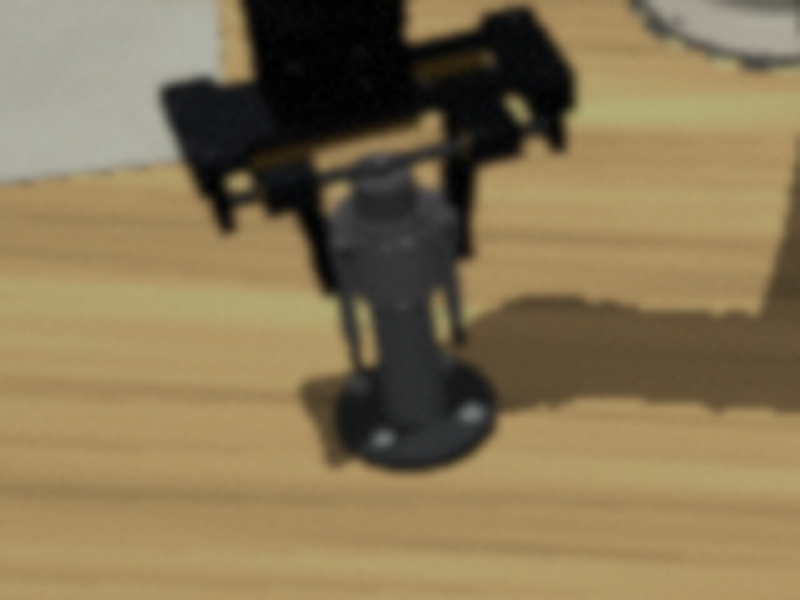

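```bash
python3 -m pendant '[[0,0,0,0,0,0,0.6],[0,0,0,0,0,0,0.8],[0,0,0,0,0,0,1],[0,0,0,0,0,0,1],[-20,0,0,0,0,0,1],[-60,0,0,0,0,0,1],[-110,0,0,0,0,0,1],[-160,0,0,0,0,0,1],[-160,0,0,0,0,0,1],[-160,0,0,0,0,0,1]]'; python3 -c "
from tg import *
import cv2
report()
np.save('s20.npy',telemetry.state(),allow_pickle=True)
im=vision.snapshot('wrist');cv2.imwrite('pics/w20.png',cv2.resize(im[110:240,150:370],None,fx=3,fy=3,interpolation=cv2.INTER_CUBIC))
im=vision.snapshot('scene');cv2.imwrite('pics/s20f.png',im);cv2.imwrite('pics/s20.png',cv2.resize(im[100:220,110:270],None,fx=5,fy=5,interpolation=cv2.INTER_CUBIC))"
```

```text
t: 29.18
ee_pos: [0.4695, -0.1682, 0.2836]
tool_rot: [-0.171, 0.686, 0.172, 0.686]
contact_force: [1.3, 0.9, -0.1]
opening: 1.002
t 29.18 q [-0.019  0.139 -0.221 -0.002 -1.211 -1.06 ] p [ 0.4695 -0.1682  0.2836] xt [-0.001  0.002 -1.   ] yt [-0.471  0.882  0.002] zt [0.882 0.471 0.001] F [ 1.3  0.9 -0.1] op 1.002
```

View pics/s20.png

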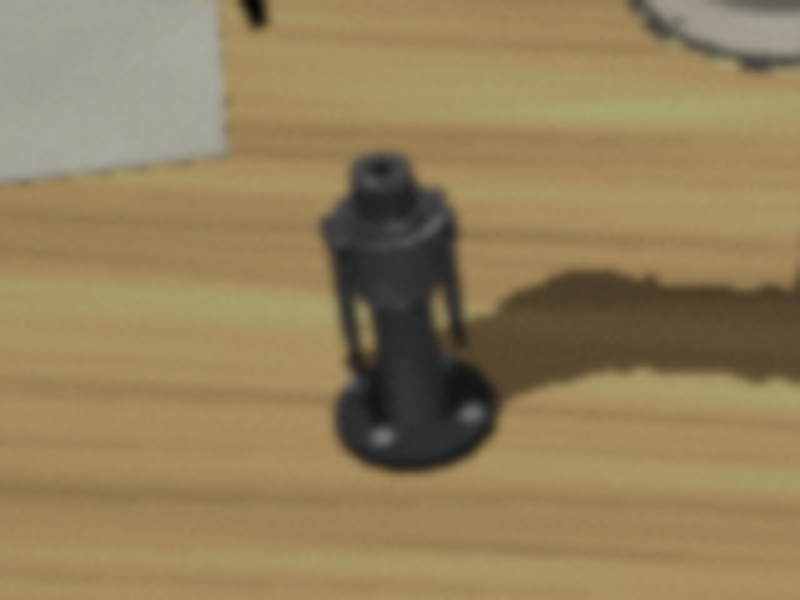

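View pics/w20.png

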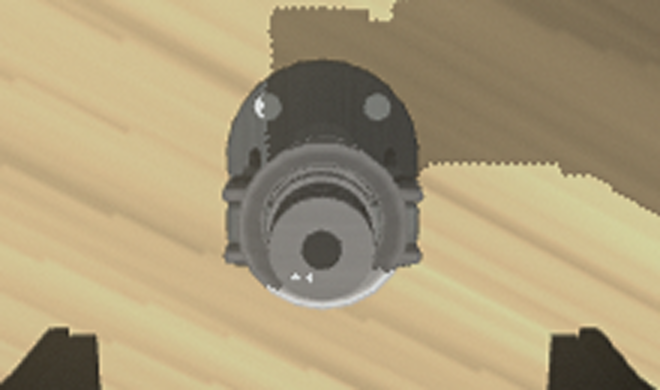

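View pics/s20f.png

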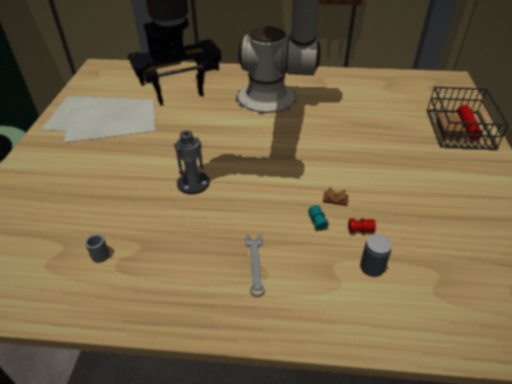

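```bash
python3 -c "
from tg import *
c=cam('wrist',np.load('s20.npy',allow_pickle=True).item()); print(bp(c,257.2,193,.166))
print(bp(cam('scene'),110+383/5-.4,100+170/5-.4,.166))
print(telemetry.state()['t'])
from station import job
print(job.hand_in())"
```

```text
[ 0.47062377 -0.16814663  0.166     ]
[ 0.47113966 -0.16697385  0.166     ]
29.275
the job is handed in; nothing more can be done
None
```

The job is done and handed in at about 29 s of the 67 s allowed; `hand_in` gave no verdict.

**What I did:**
1. I gripped the plug's overhanging end in the saddle, lifted it and turned it upright. I set it on the bench groove end down and let go.
2. I took it again by its top and lowered it into the coupler with both cam arms still out, then let go. It seated with the tool at 0.1645 m, against 0.1644 m expected for fully home.
3. I pressed both cam arms down together with the spread fingers and pinched them home. The fingers stopped about 63.7 mm apart, against 64 mm for locked.

**Last checks:**
- **Plug:** its top, seen from the wrist and scene cameras at its expected height of 166 mm, lies within 1 mm of the coupler axis I measured. I didn't measure its tilt or height again after locking; in the pictures it stands upright.
- **Cam arms:** both hang flat against the body by eye; I didn't measure their angles separately.
- **Bystanders:** the wrench, tin and offcut, and the red and turquoise look-alikes, appear at the same places in the scene picture as at the start.
- **Robot:** the gripper was open, about 0.1 m above the plug and touching nothing.

**Disagreements:** two checks were off, both within the stated 2 mm camera calibration or close to it. One mid-run estimate of the standing plug's position was about 3 mm off the tool position. One wrist view of the seated plug, just before the arms were pressed, was about 1.6 mm off.

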